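Pack two pottery orders into their trays

TASK

Pack two orders from the mixed stock: the narrow-necked flask and the small cup go in the tray with the two round wells (flask in the larger well, cup in the smaller), and the jar and the long dish go in the tray with the long slot (jar in the round well, dish in the slot), with the loose lid put on the jar. Every piece must end upright and fully down in its own well, the lid sitting flat on the jar, all let go; do not drop anything, and leave the mug, the tumbler and the bowl standing where they are.

Things in the scene. Friction and masses are not known exactly. Their poses are not given: they have to be found in the camera images.
- flask: Bare clay foot, glazed grey-green above, like all the ware on the bench. Closed solid-topped flask with a narrow neck, 100 mm high; round body 62 mm in diameter up to 45 mm height, shoulder narrowing to a straight neck 28 mm in diameter from 66 mm up to the top. Origin: centre of its underside, z up. About 220 g.
- cup: Bare clay foot, glazed grey-green above, like all the ware on the bench. Small round cup without handle, open at the top, 45 mm high, 46 mm in diameter at the foot and 50 mm at the rim; wall 4 mm. Origin: centre of its underside, z up. About 80 g.
- jar: Bare clay foot, glazed grey-green above, like all the ware on the bench. Straight round open jar without handle, 60 mm high, 62 mm in diameter, wall 5 mm (mouth 52 mm). Origin: centre of its underside, z up. About 200 g.
- lid: Bare clay foot, glazed grey-green above, like all the ware on the bench. The jar's lid, loose: a plug 42 mm in diameter and 8 mm deep below, a flange 62 mm in diameter and 6 mm thick above it, and on top a knob 20 mm in diameter and 18 mm high; 32 mm high in all. Origin: centre of the plug's underside, z up; it stands on the plug on the bench. Seated on the jar its origin is 52 mm above the jar's origin, with 5 mm of play sideways. About 70 g.
- dish: Bare clay foot, glazed grey-green above, like all the ware on the bench. Long rectangular soap dish, 110 mm long (its x), 46 mm wide (its y), 28 mm high, hollow on top with 6 mm walls and floor 16 mm above its underside. Origin: centre of its underside, z up. Either end may point either way. About 180 g.
- tray_pair: Fixed plywood packing tray with two round wells, 110 mm (its x) by 180 mm (its y), 16 mm high. Wells, lined with dark felt, are 10 mm deep, their floors 6 mm above the bench. Origin: centre of its underside, z up. Larger well: 72 mm in diameter, centred 36 mm from the origin towards -y. Smaller well: 54 mm in diameter, centred 46 mm towards +y.
- tray_bath: Fixed plywood packing tray with one round well and one long slot, 145 mm (its x) by 180 mm (its y), 16 mm high. Both, lined with dark felt, are 10 mm deep, floors 6 mm above the bench. Origin: centre of its underside, z up. Round well: 72 mm in diameter, centred 47 mm from the origin towards -y. Slot: 120 mm along x by 56 mm along y, centred 47 mm towards +y.
- mug: Bare clay foot, glazed grey-green above, like all the ware on the bench. Not part of the orders, to be left alone: round open mug 70 mm in diameter, 75 mm high, with a loop handle reaching 62 mm from its axis towards its +y. Origin: centre of its underside.
- tumbler: Bare clay foot, glazed grey-green above, like all the ware on the bench. Not part of the orders, to be left alone: tall round open tumbler without handle, 62 mm in diameter at the rim, 80 mm high. Origin: centre of its underside.
- bowl: Bare clay foot, glazed grey-green above, like all the ware on the bench. Not part of the orders, to be left alone: flared open bowl, 96 mm across the rim, 48 mm at the foot, 40 mm high. Origin: centre of its underside.

How it is judged:
By the outcome, as a careful person would: the job done as asked, in the order asked, and still so for the second after the job is handed in, with the robot touching nothing.
It also fails if it takes over 128 s, if anything falls off the work surface, if the arm or the gripper's body presses on something with over 40 N, if the wrist force passes 120 N, or if a joint passes its speed limit or range.

ROBOT

A 6-joint arm with a two-finger parallel gripper is mounted at the origin on the work surface. World frame = base frame: x ahead of the robot, y to its left, z up, the work surface at z = 0. Lengths are in m, angles in rad, forces in N, time in s.
With the tool pointing down it reaches from about 0.25 to 0.725 m from the base axis. Payload 4 kg.
Tool frame: the origin (TCP) lies between the finger pads; the fingertips stand 17 mm ahead of it and the grasp point (between the pads) lies 2 mm behind it; z points along the fingers, x is the direction in which the jaws open and shut, and the axes are right-handed (so a half turn about z gives the same grasp; the last joint's range is limited). The gripper opens to 85 mm and grips with 20 to 120 N. Pads are 22 mm wide; open, the fingers measure 114 mm over their backs; the gripper's body (76 mm by 85 mm) begins 54 mm behind the grasp point. The pads swing forward as they close: fully open they stand 13 mm farther back than shut.
Start: joints at [-1.176, 0.241, 0.005, 1.335, 0, 1.571], TCP at [0.192, -0.462, 0.248] pointing down, gripper open.
Joint ranges: [-2.72, 2.72], [-1.05, 1.87], [-1.09, 1.28], [-1.99, 2.15], [-1.42, 1.44], [-3.14, 3.14]. Speed limits (rad/s): [2.79, 2.79, 3.14, 3.14, 3.14, 3.14].

INTERFACE

Orientations are given as a unit quaternion [x, y, z, w].
In Python, from workcell import telemetry, cams, workorder gives the robot as it stands. The module is installed in compiled form; this text tells all that it offers.
- The arm moves only by the tool apply_moves, never from a script. Its argument "moves" is a list that holds one entry, the list of rows, each a list of 4 numbers: the shift along the tool's x, y, z in mm, then the turn about the tool's z in degrees. A call has exactly 10 rows; each row shifts and turns the pose as measured when the row begins, along the tool's axes as they then stand; what a row does not reach is not made up. A row lasts 1/10 s, in which the tool goes at most 50 mm and 8.59 degrees, less where a joint would pass 70% of its speed; a pose out of reach is approached as far as the arm can. A call with a gripper value outside its range is refused whole. "hand" is the gripper's target within -1 to 1 (fully open at 1, half-way at 0, shut at -1), set as the call begins (left out, the last holds). The fingers move at their own pace and stop on an object; the grip force is fixed at half the most. Time passes only in rows, so rows that do not move let the fingers close, or fill a call up. It gives the time, the measured TCP pose, the force and the opening at its end, in the units of the state.
- telemetry.get_obs(): the state, without advancing time (a new reading comes with each control period).
- cams.camera(name): name is "side" or "top"; returns a dict with "color" (480x640x3 uint8, red, green, blue), "fovy" (degrees; the focal length in pixels is half the picture's height over the tangent of half this angle, whatever the lens; pixels are square), "cx", "cy" (the principal point, pixels), "k1" (the pictures are not rectified: a ray, as slopes to the right and down, at radius r is drawn at 1 + k1 r^2 times it, then the intrinsics apply), "camera_from_world" (4x4, takes a point from world to camera coordinates). Camera axes: x right, y down, z forward; pixel columns grow to the right and rows downward; lengths in m; the calibration is good to about 2 mm. A picture is of the moment at which its call begins. There is no depth.
- workorder.job_done(): hands the job in, once; it reports no verdict.
The state is a dict: "clock": time; "joint_pos": joint angles; "joint_vel": joint speeds; "tau": joint torques, N m; "eef_pos": TCP position; "tool_rot": TCP orientation; "ft_force": force on the tool from outside, world axes, zero at the start; "ft_torque": the same for the moment, N m; "grip_width": finger opening in m.
Only numpy, scipy, OpenCV 4.12 (cv2) and the standard library are available. Lean on these libraries where they do the work, as an engineer would, in place of code of your own. Each camera call takes 0.05 s, during which the arm holds its last target. There are 200 camera calls.

## Working session

There is one attempt and no reset: what is moved stays moved. The work goes in short steps, Python scripts to look and compute and a tool call to move; the robot and the scene stay as the last step left them, time stands still between calls to the robot, and variables do not carry over. Pictures are saved under pics/ and viewed, about 12 in all and at most 16, crops included, and the job is handed in when it is done.

Besides the shell and the picture viewer there is one more tool, called after "Call:" as name(argument=value, ...), one argument or row to a line, values as JSON. apply_moves: Moves the arm, as the interface text tells. Its arguments: {"type":"object","properties":{"moves":{"type":"array"},"hand":{"type":"number"}},"required":["moves"]}

```bash
mkdir -p pics
python3 - <<'E'
from workcell import telemetry, cams
import cv2, pickle
for n in ("top","side"):
    c=cams.camera(n); cv2.imwrite(f"pics/{n}0.png",c["color"][:,:,::-1]); pickle.dump(c,open(f"{n}0.pkl","wb"))
    print(n,c["fovy"],c["cx"],c["cy"],c["k1"],c["camera_from_world"].round(4).tolist())
o=telemetry.get_obs(); print(o)
E
```

```text
top 46.294379753903236 314.2132337929834 240.45125468338063 -0.13961769133526125 [[0.0121, -0.9999, 0.0096, -0.0135], [-0.9964, -0.0129, -0.0842, 0.5081], [0.0843, -0.0085, -0.9964, 1.2255], [0.0, 0.0, 0.0, 1.0]]
side 44.19476371188747 313.08706667934825 253.55106704163643 -0.03349665011995692 [[-0.9845, -0.1741, 0.0216, 0.4816], [-0.1363, 0.6814, -0.7191, 0.0928], [0.1105, -0.7109, -0.6945, 1.2507], [0.0, 0.0, 0.0, 1.0]]
{'clock': 0.1, 'joint_pos': array([-1.17598887e+00,  2.41349112e-01,  3.82524798e-03,  1.33519233e+00,
       -1.05829693e-05,  1.57082785e+00]), 'joint_vel': array([ 1.23694967e-03, -2.21055085e-03,  4.23976043e-03, -7.15858458e-04,
        3.13708135e-04, -4.78496937e-05]), 'tau': array([-6.13948419e-05, -3.73137689e+01,  2.53009808e+01,  1.08096533e-02,
        6.53705774e-05, -9.91147218e-07]), 'eef_pos': array([ 0.19210219, -0.46103193,  0.24748335]), 'tool_rot': array([ 8.32045701e-01, -5.54706256e-01, -8.01659869e-04, -5.28052732e-04]), 'ft_force': array([-0.60349837,  0.91155584, -0.44605778]), 'ft_torque': array([-0.05084793,  0.01035674, -0.03924713]), 'grip_width': 0.0850635387935384}
```

View pics/top0.png

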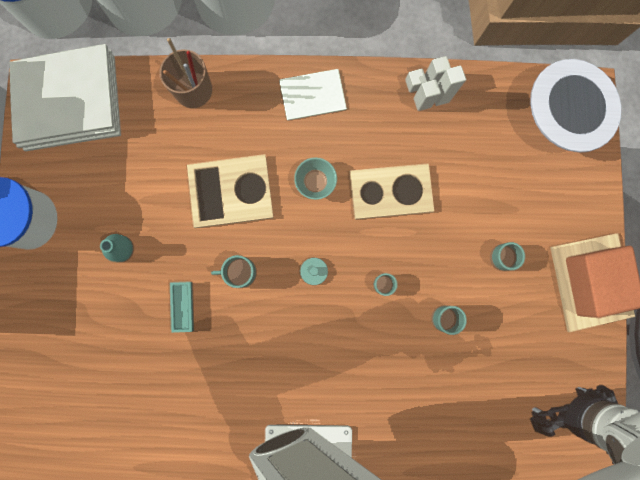

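View pics/side0.png

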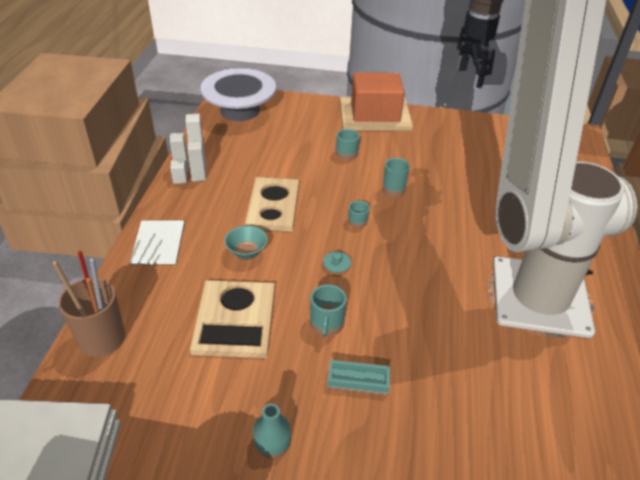

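```bash
cat > h.py <<'E'
import numpy as np, cv2, pickle
from scipy.optimize import least_squares
def cam(c):
    f=240/np.tan(np.radians(c["fovy"]/2)); M=c["camera_from_world"]
    return np.array([[f,0,c["cx"]],[0,f,c["cy"]],[0,0,1.]]),M,np.array([c["k1"],0,0,0.])
def proj(c,P):
    K,M,d=cam(c); return cv2.projectPoints(np.asarray(P,float).reshape(-1,3),cv2.Rodrigues(M[:3,:3])[0],M[:3,3],K,d)[0].reshape(-1,2)
def unproj(c,uv,z):
    K,M,d=cam(c); n=cv2.undistortPoints(np.array([[uv]],float),K,d).ravel()
    r=M[:3,:3].T@[n[0],n[1],1]; o=-M[:3,:3].T@M[:3,3]; return o+r*(z-o[2])/r[2]
def circ(r,z,n=72):
    a=np.linspace(0,2*np.pi,n,False); return np.c_[r*np.cos(a),r*np.sin(a),0*a+z]
def blob(mask,seed):
    n,l,st,ce=cv2.connectedComponentsWithStats(mask.astype(np.uint8))
    idx=[i for i in range(1,n) if st[i,4]>30]
    i=min(idx,key=lambda i:np.hypot(*(ce[i]-seed)))
    ys,xs=np.where(l==i)
    # pixel-corner aware hull
    P=np.r_[[np.c_[xs+dx,ys+dy] for dx,dy in((-.4,0),(.4,0),(0,-.4),(0,.4))].__class__ and np.concatenate([np.c_[xs+dx,ys+dy] for dx,dy in((-.4,0),(.4,0),(0,-.4),(0,.4))])]
    return cv2.convexHull(P.astype(np.float32))
def stat(h):
    m=cv2.moments(h.astype(np.float32)); A=m['m00']
    return np.array([m['m10']/A,m['m01']/A,np.sqrt(A)])
def ang(h):
    m=cv2.moments(h.astype(np.float32)); return .5*np.arctan2(2*m['mu11'],m['mu20']-m['mu02'])
def teal(c):
    h=cv2.cvtColor(c["color"],cv2.COLOR_RGB2HSV); return (h[...,0]>65)&(h[...,0]<100)&(h[...,1]>50)
def dark(c): return cv2.cvtColor(c["color"],cv2.COLOR_RGB2HSV)[...,2]<75
def place(P,x,y,t=0):
    c,s=np.cos(t),np.sin(t); P=np.asarray(P); return np.c_[P[:,0]*c-P[:,1]*s+x,P[:,0]*s+P[:,1]*c+y,P[:,2]]
def hull(c,P): return cv2.convexHull(proj(c,P).astype(np.float32))
box=lambda lx,ly,z:[(a*lx/2,b*ly/2,z) for a in(-1,1) for b in(-1,1)]
def rows(*zr): return lambda f:np.concatenate([circ(r,max(z,f)) for z,r in zr])
MODEL=dict(flask=rows((0,.031),(.045,.031),(.066,.014),(.1,.014)),cup=lambda f:np.r_[circ(.023+.002*f/.045,f),circ(.025,.045)],
 jar=rows((0,.031),(.06,.031)),tumbler=rows((0,.027),(.08,.031)),bowl=lambda f:np.r_[circ(.024+.024*f/.04,f),circ(.048,.04)],
 lid=rows((.008,.031),(.014,.031),(.032,.010)),mug=rows((0,.035),(.075,.035)),dish=lambda f:np.array(box(.11,.046,f)+box(.11,.046,.028)))
def fit(name,cs,hs,x0,z0=0.,foot=.008):
    yaw=name=='dish'
    def res(p,each=False):
        r=[]
        for c,h in zip(cs,hs):
            m=MODEL[name](p[2]); m=place(m,p[0],p[1],p[3] if yaw else 0); m[:,2]+=z0
            g=hull(c,m); d=stat(g)-stat(h); r+=list(d)
            if yaw: a=ang(g)-ang(h); r.append(30*np.sin(a))
        r.append((p[2]-foot)*300)
        return np.array(r)
    s=least_squares(res,[x0[0],x0[1],foot]+([x0[2]] if yaw else []),x_scale=.01); return s.x,res(s.x)
E
sed -i 's/P=np.r_\[.*/P=np.concatenate([np.c_[xs+dx,ys+dy] for dx,dy in((-.4,0),(.4,0),(0,-.4),(0,.4))])/' h.py
cat > meas.py <<'E'
from h import *
T,S=[pickle.load(open(n+"0.pkl","rb")) for n in("top","side")]
seeds=dict(flask=((117,247),(271,435)),dish=((181,307),(359,377)),lid=((314,271),(337,262)),cup=((385,284),(359,212)),jar=((508,256),(347,143)),
 tumbler=((450,320),(396,175)),bowl=((316,179),(247,242)),mug=((235,271),(328,308)))
for n,(a,b) in seeds.items():
    hs=[blob(teal(T),a),blob(teal(S),b)]; x0=list(unproj(T,a,.03)[:2])+[0]
    for cs,hh,l in(([T,S],hs,'both'),([T],hs[:1],'top'),([S],hs[1:],'side')):
        p,r=fit(n,cs,hh,x0); print(n,l,p.round(4),r.round(1))
def trayfit(kind,a,b):
    w=dict(pair=[circ(.036,.016)+[0,-.036,0],circ(.027,.016)+[0,.046,0]],bath=[circ(.036,.016)+[0,-.047,0],np.array(box(.12,.056,.016))+[0,.047,0]])[kind]
    hs=[[blob(dark(c),s) for s in q] for c,q in((T,a),(S,b))]
    for l,use in(('both',[0,1]),('top',[0]),('side',[1])):
        def res(p): return np.concatenate([stat(hull((T,S)[i],place(m,*p)))-stat(h) for i in use for m,h in zip(w,hs[i])])
        x0=(unproj(T,a[0],.016)+unproj(T,a[1],.016))[:2]/2
        d=(unproj(T,a[1],.016)-unproj(T,a[0],.016))[:2]
        s=least_squares(res,[*x0,np.arctan2(d[1],d[0])-np.pi/2],x_scale=.01); print(kind,l,s.x.round(4),res(s.x).round(1))
trayfit('pair',((407,190),(371,193)),((275,193),(270,214)))
trayfit('bath',((250,188),(209,193)),((237,299),(231,335)))
E
python3 meas.py
```

```text
flask both [0.4848 0.4316 0.0131] [ 1.2  0.6  1.2 -0.8  0.8  2.5  1.5]
flask top [0.4859 0.4351 0.0084] [0.  0.2 1.6 0.1]
flask side [0.4838 0.4301 0.012 ] [-0.   0.3  2.6  1.2]
dish both [3.562e-01 2.833e-01 8.800e-03 1.000e-04] [ 1.4  0.5  0.9 -1.9 -0.6  0.7  1.7  1.4  0.2]
dish top [0.3568 0.2843 0.008  0.    ] [ 1.   0.3  1.  -1.9  0. ]
dish side [0.3557 0.2834 0.0095 0.    ] [-0.3  0.7  1.5  1.4  0.4]
lid both [ 0.4393 -0.0073  0.0112] [ 0.4  0.6  1.1 -0.4  0.8  1.5  1. ]
lid top [ 0.4409 -0.0066  0.008 ] [ 0.1 -0.   1.1  0. ]
lid side [ 0.4382 -0.0092  0.0117] [0.2 0.2 1.4 1.1]
cup both [ 0.4115 -0.1634  0.0134] [ 0.2  0.8  1.4 -0.5  0.9  2.3  1.6]
cup top [ 0.4133 -0.1631  0.008 ] [-0.  -0.   1.5 -0. ]
cup side [ 0.4108 -0.1688  0.0111] [ 0.  -0.2  2.5  0.9]
jar both [ 0.4778 -0.4439  0.01  ] [ 1.2 -0.   2.3 -1.1  1.   3.1  0.6]
jar top [ 0.478  -0.4419  0.0079] [ 0.2 -0.1  2.4 -0. ]
jar side [ 0.4765 -0.4488  0.0085] [-0.5  0.3  3.3  0.1]
tumbler both [ 0.3355 -0.3027  0.014 ] [1.  1.1 1.2 0.1 1.1 2.6 1.8]
tumbler top [ 0.3375 -0.3011  0.0081] [-0.   0.1  1.5  0. ]
tumbler si
[... 186 characters left out ...]
side [ 0.6431 -0.0134  0.0086] [ 0.1 -0.3  2.1  0.2]
mug both [0.4352 0.1588 0.0146] [ 1.8  0.7  0.3 -0.9  1.9  1.9  2. ]
mug top [0.4366 0.1633 0.0081] [-0.1  0.1  0.5  0. ]
mug side [0.4333 0.152  0.0109] [ 0.6 -0.   2.2  0.9]
pair both [ 0.6025  0.0313 -0.22  ] [ 71.4  14.4  13.2  35.9   6.1   6.1  -7.7  60.    8.7 -20.8  63.2   7.9]
pair top [0.6303 0.156  1.1853] [  7.1 -16.5  12.8  -7.4  16.5   6.1]
pair side [ 0.6233 -0.1801  0.1005] [-0.6 -0.1  5.  -1.1 -0.1  4.9]
bath both [0.6141 0.1956 0.1756] [ 3.6  1.5 13.   2.1  0.5 15.2 -0.6  3.4  4.7  0.6  3.9  5.8]
bath top [0.6164 0.2022 0.179 ] [ 0.7  0.3 13.  -0.7 -0.5 15.2]
bath side [0.6193 0.1852 0.1325] [-0.8 -0.7  4.4 -1.6 -0.7  5.4]
```

Run:
```python
from h import *
T=pickle.load(open("top0.pkl","rb"));S=pickle.load(open("side0.pkl","rb"))
def tile(c,u,v,w=65,h=50,k=6):
    im=c["color"][v-h//2:v+h//2,u-w//2:u+w//2,::-1]
    return cv2.resize(cv2.resize(im,None,fx=k,fy=k,interpolation=cv2.INTER_NEAREST),(390,295))
cv2.imwrite("pics/crops.png",np.vstack([np.hstack([tile(T,508,256),tile(S,347,143)]),np.hstack([tile(T,392,190,100,76,4),tile(S,237,318,100,76,4)])]))
h=cv2.cvtColor(T["color"],cv2.COLOR_RGB2HSV); print(h[256,485:530].tolist()); print(h[190,395:420].tolist(),h[190,384:396].tolist())
```

```text
[[13, 134, 169], [13, 139, 167], [13, 132, 170], [13, 132, 166], [14, 127, 162], [12, 110, 149], [14, 92, 141], [69, 40, 135], [76, 57, 134], [78, 58, 133], [76, 58, 133], [77, 56, 133], [77, 59, 138], [79, 62, 157], [77, 59, 173], [41, 35, 138], [14, 93, 140], [14, 92, 142], [14, 93, 140], [13, 93, 131], [13, 98, 112], [12, 99, 113], [14, 92, 114], [13, 97, 113], [15, 105, 109], [13, 98, 117], [13, 98, 112], [13, 98, 112], [12, 102, 113], [11, 97, 97], [12, 86, 89], [53, 35, 96], [76, 56, 132], [78, 54, 136], [77, 61, 133], [76, 57, 134], [77, 58, 133], [79, 60, 144], [79, 63, 171], [72, 46, 154], [16, 88, 136], [13, 136, 142], [13, 130, 143], [13, 133, 142], [12, 127, 145]]
[[14, 65, 79], [18, 60, 76], [15, 60, 85], [14, 56, 86], [17, 60, 81], [17, 61, 83], [16, 51, 85], [15, 55, 83], [16, 65, 86], [14, 58, 83], [16, 53, 82], [12, 51, 85], [16, 58, 84], [16, 66, 85], [13, 53, 87], [14, 66, 85], [13, 58, 84], [18, 54, 81], [16, 65, 83], [16, 58, 83], [17, 60, 85], [13, 56, 82], [14, 59, 87], [16, 59, 82], [13, 53, 86]] [[21, 76, 235], [21, 73, 236], [21, 75, 236], [22, 77, 233], [23, 71, 236], [22, 73, 235], [22, 74, 234], [19, 82, 214], [19, 83, 138], [15, 70, 80], [17, 64, 72], [14, 65, 79]]
```

View pics/crops.png

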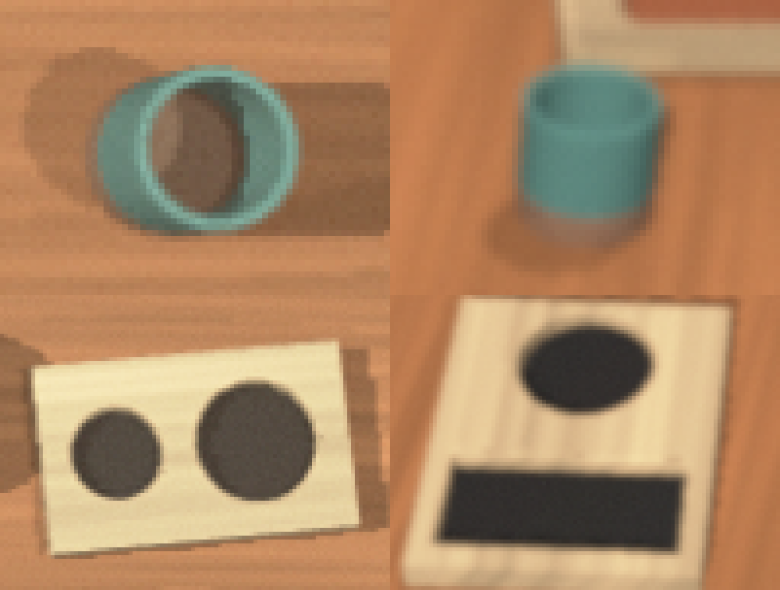

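```bash
python3 - <<'E'
s=open('h.py').read()
i=s.index("def teal"); j=s.index("def place")
s=s[:i]+'''def teal(c):
    a=c["color"].astype(int); return (a[...,0]-a[...,1])<4
def dark(c):
    g=cv2.cvtColor(c["color"],cv2.COLOR_RGB2HSV)[...,2]; return g<150
'''+s[j:]
s=s.replace("import least_squares","import minimize").replace("s=least_squares(res,[x0[0],x0[1],foot]+([x0[2]] if yaw else []),x_scale=.01)","s=nm(res,[x0[0],x0[1],foot]+([x0[2]] if yaw else []))")
s=s.replace("st[i,4]>30","30<st[i,4]<6000").replace("(p[2]-foot)*300","(p[2]-foot)*150").replace("foot=.008","foot=.010")
s+='''
def nm(res,x0):
    x0=np.array(x0,float); sim=np.vstack([x0]+[x0+d for d in np.eye(len(x0))*.006])
    return minimize(lambda p:(res(p)**2).sum(),x0,method='Nelder-Mead',options=dict(initial_simplex=sim,xatol=2e-5,fatol=1e-5,maxiter=2000))
'''
open('h.py','w').write(s)
m=open('meas.py').read().replace(",x_scale=.01","").replace("least_squares","nm")
open('meas.py','w').write(m)
E
python3 meas.py
```

```text
flask both [0.4842 0.4319 0.0168] [ 0.9  0.6 -0.1 -0.6  0.6  0.1  1. ]
flask top [0.4858 0.4348 0.0109] [ 0.  -0.   0.3  0.1]
flask side [0.4838 0.4298 0.0132] [ 0.  -0.   0.6  0.5]
dish both [0.356  0.2842 0.0098 0.0605] [ 1.   0.4 -0.4 -0.1 -0.4  0.9 -0.7  0.1 -0. ]
dish top [0.3568 0.2865 0.0089 0.0581] [-0.   0.  -0.4 -0.  -0.2]
dish side [0.3555 0.2813 0.0074 0.0633] [-0.   0.  -0.3  0.  -0.4]
lid both [ 0.4397 -0.0074  0.0124] [ 0.4  0.5  0.  -0.6  0.4 -0.1  0.4]
lid top [ 0.4409 -0.0066  0.01  ] [-0.  0.  0.  0.]
lid side [ 0.4387 -0.0095  0.0112] [-0.  -0.   0.1  0.2]
cup both [ 0.412  -0.1639  0.0153] [ 0.3  0.5  0.2 -0.6  0.4  0.3  0.8]
cup top [ 0.4132 -0.1633  0.0101] [-0.  -0.   0.3  0. ]
cup side [ 0.4109 -0.1669  0.0135] [-0.  -0.   0.6  0.5]
jar both [ 0.4763 -0.4406  0.0169] [ 0.4  0.5  0.4 -0.7  0.6  0.3  1. ]
jar top [ 0.4777 -0.4405  0.012 ] [-0.  -0.   0.7  0.3]
jar side [ 0.475  -0.4463  0.0141] [ 0.  -0.   0.7  0.6]
tumbler both [ 0.3372 -0.301   0.0176] [ 0.5  0.5 -0.4 -0.7  0.9  0.5  1.1]
tumbler top [ 0.338  -0.3006  0.0098] [ 0.   0.  -0.1 -0. ]
tumbler sid
[... 170 characters left out ...]
0.6 -0. ]
bowl side [ 0.643  -0.0123  0.0105] [ 0.  -0.   0.3  0.1]
mug both [0.4349 0.1591 0.0182] [ 1.2  0.7 -1.5 -0.8  1.3 -0.2  1.2]
mug top [0.4364 0.1622 0.0088] [-0.  -0.  -1.3 -0.2]
mug side [0.4341 0.1532 0.0128] [ 0.  -0.   0.5  0.4]
pair both [ 0.6226 -0.1804  0.111 ] [ 0.1  0.3  0.8  0.1  0.4  0.6 -0.4 -0.2  2.1 -0.4 -0.   2.2]
pair top [ 0.6234 -0.1802  0.1096] [-0.  -0.   0.8  0.  -0.   0.6]
pair side [ 0.6216 -0.1807  0.1117] [ 0.  -0.2  2.1 -0.  -0.1  2.2]
bath both [0.6182 0.1857 0.1463] [ 0.1  0.3  0.3  0.1  0.5 -0.  -0.3 -0.1  1.9 -0.4 -0.2  2.3]
bath top [0.6191 0.186  0.1439] [ 0.  -0.   0.3 -0.   0.  -0. ]
bath side [0.6175 0.1856 0.1478] [ 0.  -0.1  1.9  0.  -0.2  2.3]
```

Call:
apply_moves(
  moves=[
    [[0,0,0,-7.5],[0,0,0,-7.5],[0,0,0,-7.5],[0,0,0,-7.5],[0,0,0,-7.5],[0,0,0,-7.5],[0,0,0,-7.5],[0,0,0,-7.5],[0,0,0,-7],[0,0,0,-7]],
  ],
  hand=1,
)

```text
clock: 1.1
eef_pos: [0.1907, -0.4576, 0.2418]
tool_rot: [0.996, 0.084, -0.002, -0.007]
ft_force: [-1.1, 0.5, 0.4]
grip_width: 0.0855
```

```bash
cat > go.py <<'E'
import sys,numpy as np
from workcell import telemetry
from scipy.spatial.transform import Rotation as R
o=telemetry.get_obs(); p=o["eef_pos"]; r=R.from_quat(o["tool_rot"]).as_matrix()
psi=np.degrees(np.arctan2(r[1,0],r[0,0]))
print("t",round(o["clock"],2),"p",(p*1000).round(1),"psi",psi.round(2),"tilt",(r[:2,2]*57.3).round(2),"F",o["ft_force"].round(1),"w",round(o["grip_width"]*1000,1))
if len(sys.argv)>3:
    t=np.array([float(a) for a in sys.argv[1:4]])*1e-3
    print("tool delta",(r.T@(t-p)*1000).round(1), "turn",round(psi-float(sys.argv[4]),2) if len(sys.argv)>4 else "")
E
python3 go.py 485 432 250 6.4
```

```text
t 1.1 p [ 190.7 -457.6  241.8] psi 9.66 tilt [-0.33  0.8 ] F [-1.1  0.5  0.4] w 85.5
tool delta [ 439.5 -827.6    2.5] turn 3.26
```

Call:
apply_moves(
  moves=[
    [[22,-42,0,0.5],[22,-42,0,0.5],[22,-42,0,0.5],[22,-42,0,0.5],[22,-42,0,0.5],[22,-42,0,0],[22,-42,0,0],[22,-42,0,0],[22,-42,0,0],[22,-42,0,0]],
  ],
)

```text
clock: 2.1
eef_pos: [0.3535, -0.0003, 0.2436]
tool_rot: [0.998, 0.055, -0.003, -0.009]
ft_force: [2.1, -0.0, 0.6]
grip_width: 0.0856
```

```bash
python3 go.py 485 432 250 6.4
```

```text
t 2.1 p [ 3.535e+02 -3.000e-01  2.436e+02] psi 6.33 tilt [-0.39  0.99] F [ 2.1 -0.   0.6] w 85.6
tool delta [ 1.784e+02 -4.153e+02  2.000e-01] turn -0.07
```

Call:
apply_moves(
  moves=[
    [[18,-42,0,0],[18,-42,0,0],[18,-42,0,0],[18,-42,0,0],[18,-42,0,0],[18,-42,0,0],[18,-42,0,0],[18,-42,0,0],[18,-42,0,0],[10,-25,0,0]],
  ],
)

```text
clock: 3.1
eef_pos: [0.4783, 0.4404, 0.2445]
tool_rot: [0.998, 0.059, -0.005, -0.006]
ft_force: [1.1, -0.0, 0.3]
grip_width: 0.0853
```

```bash
python3 go.py 485 432 86 6.4
```

```text
t 3.1 p [478.3 440.4 244.5] psi 6.74 tilt [-0.59  0.71] F [ 1.1 -0.   0.3] w 85.3
tool delta [  7.   11.2 158.3] turn 0.34
```

Call:
apply_moves(
  moves=[
    [[4,6,15,0],[3,5,20,0],[0,0,30,0],[0,0,30,0],[0,0,30,0],[0,0,20,0],[0,0,8,0],[0,0,4,0],[0,0,0,0],[0,0,0,0]],
  ],
)

```text
clock: 4.1
eef_pos: [0.4835, 0.4373, 0.0753]
tool_rot: [0.998, 0.062, -0.007, -0.005]
ft_force: [0.2, -0.2, 0.3]
grip_width: 0.0859
```

```bash
python3 go.py 485 432 86 6.4
```

```text
t 4.1 p [483.5 437.3  75.3] psi 7.14 tilt [-0.89  0.48] F [ 0.2 -0.2  0.3] w 85.9
tool delta [  0.7   5.4 -10.8] turn 0.74
```

Call:
apply_moves(
  moves=[
    [[0,3,-6,0],[0,2,-5,0],[0,0,0,0],[0,0,0,0],[0,0,0,0],[0,0,0,0],[0,0,0,0],[0,0,0,0],[0,0,0,0],[0,0,0,0]],
  ],
)

```text
clock: 5.1
eef_pos: [0.4865, 0.4336, 0.0922]
tool_rot: [0.998, 0.062, -0.004, -0.007]
ft_force: [-0.2, 0.6, -0.4]
grip_width: 0.0854
```

```bash
python3 go.py 485 432 86 6.4
```

```text
t 5.1 p [486.5 433.6  92.2] psi 7.14 tilt [-0.52  0.8 ] F [-0.2  0.6 -0.4] w 85.4
tool delta [-1.7  1.4  6.2] turn 0.74
```

Run:
```python
from workcell import telemetry,cams
import numpy as np
for i in range(6):
    o=telemetry.get_obs(); print(o["clock"],(o["eef_pos"]*1000).round(1),o["tool_rot"].round(4),o["grip_width"],o["ft_force"].round(1),o["joint_pos"].round(4))
    cams.camera("top")
```

```text
5.1 [486.5 433.6  92.2] [ 0.998   0.0622 -0.0041 -0.0073] 0.08541373955531062 [-0.2  0.6 -0.4] [0.7206 0.6347 0.1992 1.1328 0.0166 2.1669]
5.15 [486.5 433.6  92.2] [ 0.998   0.0622 -0.0041 -0.0073] 0.08530037072038284 [-0.   0.2 -0.2] [0.7206 0.6347 0.1992 1.1328 0.0165 2.1669]
5.2 [486.6 433.5  92.2] [ 0.998   0.0622 -0.0041 -0.0073] 0.08569178325851429 [ 0.5 -0.1  0.5] [0.7205 0.6347 0.1992 1.1328 0.0165 2.1669]
5.25 [486.6 433.6  92.3] [ 0.998   0.0622 -0.004  -0.0074] 0.08544058577579818 [-0.1  0.7 -0.4] [0.7205 0.6346 0.1992 1.1328 0.0166 2.1669]
5.3 [486.6 433.6  92.3] [ 0.998   0.0622 -0.004  -0.0073] 0.08500143557159845 [0.5 0.3 0. ] [0.7205 0.6346 0.1993 1.1328 0.0165 2.1669]
5.35 [486.7 433.6  92.4] [ 0.998   0.0622 -0.004  -0.0074] 0.0850660230390758 [ 0.2  0.1 -0. ] [0.7205 0.6345 0.1993 1.1328 0.0165 2.1669]
```

Call:
apply_moves(
  moves=[
    [[-1,1,3,0],[0,0,0,0],[0,0,0,0],[0,0,0,0],[0,0,0,0],[0,0,0,0],[0,0,0,0],[0,0,0,0],[0,0,0,0],[0,0,0,0]],
  ],
  hand=-1,
)

```text
clock: 6.4
eef_pos: [0.4855, 0.4324, 0.0893]
tool_rot: [0.998, 0.062, -0.004, -0.007]
ft_force: [-0.4, 0.6, 1.1]
grip_width: 0.0266
```

```bash
python3 go.py 485 432 86 6.4
```

```text
t 6.4 p [485.5 432.4  89.3] psi 7.14 tilt [-0.52  0.82] F [-0.4  0.6  1.1] w 26.6
tool delta [-0.5  0.4  3.2] turn 0.74
```

Call:
apply_moves(
  moves=[
    [[0,0,-5,0],[0,0,-12,0],[0,0,-15,0],[0,0,-15,0],[0,0,-15,0],[0,0,-12,0],[0,0,-8,0],[0,0,-4,0],[0,0,-2,0],[0,0,0,0]],
  ],
)

```text
clock: 7.4
eef_pos: [0.4858, 0.4302, 0.1827]
tool_rot: [0.998, 0.062, -0.005, -0.006]
ft_force: [-0.0, 0.1, -1.5]
grip_width: 0.0263
```

```bash
python3 go.py 626 -216 190 6.4
```

```text
t 7.4 p [485.8 430.2 182.7] psi 7.12 tilt [-0.63  0.68] F [-0.   0.1 -1.5] w 26.3
tool delta [ 58.9 658.4 -16.5] turn 0.72
```

Call:
apply_moves(
  moves=[
    [[2,15,0,0],[3,30,0,0],[3,38,0,0],[3,38,0,0],[3,38,0,0],[3,38,0,0],[3,38,0,0],[3,38,0,0],[3,38,0,0],[3,38,0,0]],
  ],
)

```text
clock: 8.4
eef_pos: [0.555, 0.0696, 0.1705]
tool_rot: [0.998, 0.065, -0.011, -0.002]
ft_force: [1.1, 0.6, -1.2]
grip_width: 0.0264
```

```bash
python3 go.py 626 -216 190 6.4
```

```text
t 8.4 p [555.   69.6 170.5] psi 7.49 tilt [-1.28  0.2 ] F [ 1.1  0.6 -1.2] w 26.4
tool delta [ 32.7 292.3 -22.1] turn 1.09
```

Call:
apply_moves(
  moves=[
    [[3,36,-2,0],[3,36,-2,0],[3,36,-2,0],[3,36,-2,0],[3,36,-2,0],[3,36,-2,0],[3,30,-2,0],[3,20,-2,0],[2,10,0,0],[2,4,0,0]],
  ],
)

```text
clock: 9.4
eef_pos: [0.6084, -0.2312, 0.1765]
tool_rot: [0.998, 0.058, -0.019, -0.002]
ft_force: [0.1, -0.1, -1.2]
grip_width: 0.0266
```

```bash
python3 go.py 626 -216 110 6.4
```

```text
t 9.4 p [ 608.4 -231.2  176.5] psi 6.62 tilt [-2.22  0.12] F [ 0.1 -0.1 -1.2] w 26.6
tool delta [ 21.7 -12.7  65.8] turn 0.22
```

Call:
apply_moves(
  moves=[
    [[5,-3,8,0],[6,-4,8,0],[6,-3,8,0],[4,-2,8,0],[2,0,8,0],[1,0,8,0],[0,0,6,0],[0,0,4,0],[0,0,0,0],[0,0,0,0]],
  ],
)

```text
clock: 10.4
eef_pos: [0.6288, -0.209, 0.1097]
tool_rot: [0.998, 0.061, -0.022, -0.004]
ft_force: [-0.5, -0.0, -0.8]
grip_width: 0.0262
```

```bash
python3 go.py 629.5 -216 105 6.4
```

```text
t 10.4 p [ 628.8 -209.   109.7] psi 7.01 tilt [-2.56  0.3 ] F [-0.5 -0.  -0.8] w 26.2
tool delta [0.1 7.  4.6] turn 0.61
```

Call:
apply_moves(
  moves=[
    [[1,3,0,0],[0,3,0,0],[0,0,0,0],[0,0,0,0],[0,0,2,0],[0,0,0,0],[0,0,2,0],[0,0,0,0],[0,0,0,0],[0,0,0,0]],
  ],
)

```text
clock: 11.4
eef_pos: [0.6311, -0.2165, 0.1072]
tool_rot: [0.998, 0.06, -0.021, -0.003]
ft_force: [0.1, -0.2, -1.9]
grip_width: 0.0261
```

```bash
python3 go.py 630 -216 97 6.4
python3 - <<'E'
from h import *
from workcell import cams
T=cams.camera("top");S=cams.camera("side")
def tile(c,u,v,w=98,h=74):return cv2.resize(c["color"][v-h//2:v+h//2,u-w//2:u+w//2,::-1],(390,295),interpolation=cv2.INTER_CUBIC)
cv2.imwrite("pics/c1.png",np.hstack([tile(T,395,190),tile(S,272,190)]))
E
```

```text
t 11.4 p [ 631.1 -216.5  107.2] psi 6.94 tilt [-2.38  0.23] F [ 0.1 -0.2 -1.9] w 26.1
tool delta [-0.6 -0.6 10.3] turn 0.54
```

View pics/c1.png

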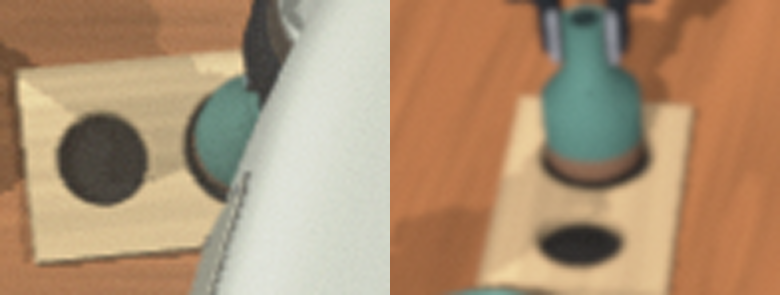

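Call:
apply_moves(
  moves=[
    [[0,0,3,0],[0,0,3,0],[0,0,2,0],[0,0,0,0],[0,0,2,0],[0,0,0,0],[0,0,0,0],[0,0,0,0],[0,0,0,0],[0,0,0,0]],
  ],
)

```text
clock: 12.5
eef_pos: [0.6308, -0.2165, 0.0965]
tool_rot: [0.998, 0.06, -0.02, -0.003]
ft_force: [-0.1, 0.8, -2.3]
grip_width: 0.0264
```

```bash
python3 go.py 631 -216 96 6.4
```

```text
t 12.5 p [ 630.8 -216.5   96.5] psi 6.94 tilt [-2.35  0.22] F [-0.1  0.8 -2.3] w 26.4
tool delta [ 0.3 -0.5  0.5] turn 0.54
```

Call:
apply_moves(
  moves=[
    [[0,0,1,0],[0,0,0,0],[0,0,1,0],[0,0,0,0],[0,0,0,0],[0,0,0,0],[0,0,0,0],[0,0,0,0],[0,0,0,0],[0,0,0,0]],
  ],
)

```text
clock: 13.5
eef_pos: [0.6312, -0.2169, 0.0961]
tool_rot: [0.998, 0.06, -0.019, -0.003]
ft_force: [0.2, -0.1, -0.4]
grip_width: 0.0262
```

```bash
python3 go.py 631 -216 96 6.4
```

```text
t 13.5 p [ 631.2 -216.9   96.1] psi 6.93 tilt [-2.24  0.16] F [ 0.2 -0.1 -0.4] w 26.2
tool delta [-0.1 -0.9  0.1] turn 0.53
```

Call:
apply_moves(
  moves=[
    [[0,0,2,0],[0,0,2,0],[0,0,1,0],[0,0,0,0],[0,0,0,0],[0,0,0,0],[0,0,0,0],[0,0,0,0],[0,0,0,0],[0,0,0,0]],
  ],
)

```text
clock: 14.5
eef_pos: [0.6312, -0.2172, 0.096]
tool_rot: [0.998, 0.06, -0.018, -0.002]
ft_force: [-1.5, 0.1, 2.1]
grip_width: 0.026
```

```bash
python3 go.py
```

```text
t 14.5 p [ 631.2 -217.2   96. ] psi 6.93 tilt [-2.08  0.09] F [-1.5  0.1  2.1] w 26.0
```

Call:
apply_moves(
  moves=[
    [[0,0,0,0],[0,0,0,0],[0,0,0,0],[0,0,0,0],[0,0,0,0],[0,0,0,0],[0,0,-8,0],[0,0,-15,0],[0,0,-25,0],[0,0,-30,0]],
  ],
  hand=1,
)

```text
clock: 15.5
eef_pos: [0.6314, -0.2164, 0.1704]
tool_rot: [0.998, 0.06, -0.023, -0.004]
ft_force: [0.5, -0.4, 0.0]
grip_width: 0.0856
```

```bash
python3 go.py 412 -165 200 6.4
```

```text
t 15.5 p [ 631.4 -216.4  170.4] psi 6.94 tilt [-2.69  0.29] F [ 0.5 -0.4  0. ] w 85.6
tool delta [-212.7  -77.7  -19. ] turn 0.54
```

Call:
apply_moves(
  moves=[
    [[-15,-5,-5,0],[-28,-10,-5,0],[-32,-12,0,0],[-32,-12,0,0],[-32,-12,0,0],[-28,-12,0,0],[-20,-8,0,0],[-10,-4,0,0],[-4,-2,0,0],[0,0,0,0]],
  ],
)

```text
clock: 16.5
eef_pos: [0.422, -0.1643, 0.2014]
tool_rot: [0.998, 0.06, -0.011, 0.001]
ft_force: [0.8, 0.1, 0.6]
grip_width: 0.0852
```

```bash
python3 go.py 412 -165 60 6.4
```

```text
t 16.5 p [ 422.  -164.3  201.4] psi 6.93 tilt [-1.29 -0.21] F [0.8 0.1 0.6] w 85.2
tool delta [ -6.8  -0.6 141.6] turn 0.53
```

Call:
apply_moves(
  moves=[
    [[-4,0,12,0],[-3,0,25,0],[0,0,28,0],[0,0,28,0],[0,0,20,0],[0,0,10,0],[0,0,5,0],[0,0,0,0],[0,0,0,0],[0,0,0,0]],
  ],
)

```text
clock: 17.5
eef_pos: [0.4264, -0.1703, 0.0724]
tool_rot: [0.998, 0.061, -0.004, 0.004]
ft_force: [0.1, -0.5, 0.2]
grip_width: 0.0854
```

```bash
python3 go.py 412 -165 34 6.4
```

```text
t 17.5 p [ 426.4 -170.3   72.4] psi 7.01 tilt [-0.43 -0.52] F [ 0.1 -0.5  0.2] w 85.4
tool delta [-13.3  -7.4  38.4] turn 0.61
```

Call:
apply_moves(
  moves=[
    [[-5,-3,0,0],[-4,-2,0,0],[-3,-1,0,0],[0,0,0,0],[0,0,0,0],[0,0,4,0],[0,0,4,0],[0,0,0,0],[0,0,0,0],[0,0,0,0]],
  ],
)

```text
clock: 18.5
eef_pos: [0.4138, -0.166, 0.0658]
tool_rot: [0.998, 0.061, -0.002, 0.005]
ft_force: [0.2, -0.2, -0.4]
grip_width: 0.0853
```

```bash
python3 go.py 412 -165 34 6.4
```

```text
t 18.5 p [ 413.8 -166.    65.8] psi 7.01 tilt [-0.19 -0.62] F [ 0.2 -0.2 -0.4] w 85.3
tool delta [-1.5 -1.6 31.8] turn 0.61
```

Call:
apply_moves(
  moves=[
    [[-1,-1,4,0],[-1,0,6,0],[-1,0,6,0],[0,0,6,0],[0,0,4,0],[0,0,2,0],[0,0,1,0],[0,0,0,0],[0,0,0,0],[0,0,0,0]],
  ],
)

```text
clock: 19.5
eef_pos: [0.4103, -0.1657, 0.0339]
tool_rot: [0.998, 0.061, -0.002, 0.005]
ft_force: [-0.5, 0.9, -0.0]
grip_width: 0.0854
```

```bash
python3 go.py 412 -165 34 6.4
```

```text
t 19.5 p [ 410.3 -165.7   33.9] psi 7.01 tilt [-0.22 -0.61] F [-0.5  0.9 -0. ] w 85.4
tool delta [ 1.8 -0.4 -0.1] turn 0.61
```

Close with a 1.5 mm x correction, then begin lifting.

Call:
apply_moves(
  moves=[
    [[1.5,0,0,0],[0,0,0,0],[0,0,0,0],[0,0,0,0],[0,0,0,0],[0,0,0,0],[0,0,0,0],[0,0,0,0],[0,0,0,0],[0,0,0,0]],
  ],
  hand=-1,
)

```text
clock: 20.5
eef_pos: [0.4123, -0.1656, 0.0349]
tool_rot: [0.998, 0.061, -0.002, 0.005]
ft_force: [0.2, 0.5, 0.4]
grip_width: 0.0473
```

```bash
python3 go.py 617 -135 110 6.4
```

```text
t 20.5 p [ 412.3 -165.6   34.9] psi 7.01 tilt [-0.15 -0.64] F [0.2 0.5 0.4] w 47.3
tool delta [206.6  -4.6 -76. ] turn 0.61
```

Call:
apply_moves(
  moves=[
    [[0,0,-5,0],[0,0,-12,0],[0,0,-18,0],[0,0,-18,0],[0,0,-14,0],[5,0,-8,0],[12,0,-4,0],[18,0,0,0],[20,0,0,0],[20,0,0,0]],
  ],
)

```text
clock: 21.5
eef_pos: [0.4863, -0.1547, 0.1168]
tool_rot: [0.998, 0.06, -0.004, 0.004]
ft_force: [1.2, -0.6, -1.6]
grip_width: 0.047
```

```bash
python3 go.py 617 -135 110 6.4
```

```text
t 21.5 p [ 486.3 -154.7  116.8] psi 6.87 tilt [-0.42 -0.54] F [ 1.2 -0.6 -1.6] w 47.0
tool delta [132.1  -3.9   5.7] turn 0.47
```

Call:
apply_moves(
  moves=[
    [[20,0,0,0],[20,-1,0,0],[20,-1,0,0],[20,-1,0,0],[16,0,0,0],[12,0,0,0],[6,0,0,0],[3,0,0,0],[0,0,0,0],[0,0,0,0]],
  ],
)

```text
clock: 22.5
eef_pos: [0.6089, -0.1347, 0.1111]
tool_rot: [0.998, 0.061, -0.006, 0.003]
ft_force: [-0.2, 0.2, -1.0]
grip_width: 0.0473
```

```bash
python3 go.py 617.4 -135 70 6.4
```

```text
t 22.5 p [ 608.9 -134.7  111.1] psi 7.0 tilt [-0.72 -0.44] F [-0.2  0.2 -1. ] w 47.3
tool delta [ 8.9  1.1 41. ] turn 0.6
```

Call:
apply_moves(
  moves=[
    [[3,0,5,0],[3,0,10,0],[2,0,10,0],[1,0,10,0],[0,0,6,0],[0,0,3,0],[0,0,1,0],[0,0,0,0],[0,0,0,0],[0,0,0,0]],
  ],
)

```text
clock: 23.5
eef_pos: [0.6158, -0.1343, 0.0614]
tool_rot: [0.998, 0.06, -0.008, 0.003]
ft_force: [-0.3, -0.6, -1.1]
grip_width: 0.047
```

```bash
python3 go.py 617.4 -135 55 6.4
```

```text
t 23.5 p [ 615.8 -134.3   61.4] psi 6.92 tilt [-0.87 -0.41] F [-0.3 -0.6 -1.1] w 47.0
tool delta [1.6 0.9 6.4] turn 0.52
```

Call:
apply_moves(
  moves=[
    [[1.5,1,3,0],[0,0,4,0],[0,0,3,0],[0,0,1,0],[0,0,0,0],[0,0,0,0],[0,0,0,0],[0,0,0,0],[0,0,0,0],[0,0,0,0]],
  ],
)

```text
clock: 24.5
eef_pos: [0.6181, -0.1354, 0.0505]
tool_rot: [0.998, 0.06, -0.007, 0.003]
ft_force: [0.2, 0.6, -1.7]
grip_width: 0.0474
```

```bash
python3 go.py 617.4 -135 41 6.4;python3 - <<'E'
from h import *
from workcell import cams
T=cams.camera("top");S=cams.camera("side")
def tile(c,u,v,w=98,h=74):return cv2.resize(c["color"][v-h//2:v+h//2,u-w//2:u+w//2,::-1],(390,295),interpolation=cv2.INTER_CUBIC)
cv2.imwrite("pics/c2.png",np.hstack([tile(T,395,190),tile(S,272,190)]))
E
```

```text
t 24.5 p [ 618.1 -135.4   50.5] psi 6.92 tilt [-0.75 -0.44] F [ 0.2  0.6 -1.7] w 47.4
tool delta [-0.5 -0.6  9.5] turn 0.52
```

View pics/c2.png

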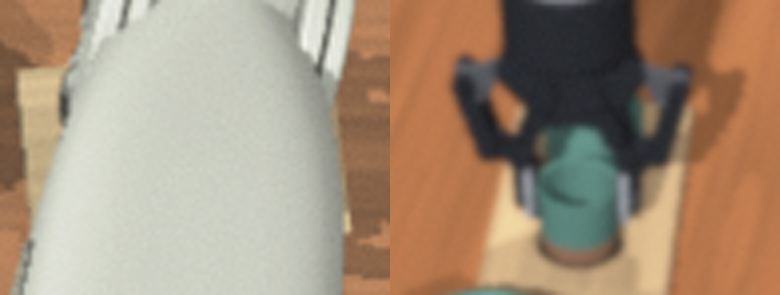

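Call:
apply_moves(
  moves=[
    [[-0.5,0,2,0],[0,0,3,0],[0,0,2,0],[0,0,1,0],[0,0,0,0],[0,0,1,0],[0,0,1,0],[0,0,0,0],[0,0,0,0],[0,0,0,0]],
  ],
)

```text
clock: 25.6
eef_pos: [0.6177, -0.1356, 0.0416]
tool_rot: [0.998, 0.06, -0.006, 0.004]
ft_force: [-0.4, 0.3, -1.3]
grip_width: 0.0472
```

```bash
python3 go.py 617.4 -135 41 6.4
```

```text
t 25.6 p [ 617.7 -135.6   41.6] psi 6.92 tilt [-0.67 -0.45] F [-0.4  0.3 -1.3] w 47.2
tool delta [-0.2 -0.6  0.6] turn 0.52
```

Press lightly, then release and rise in the following call.

Call:
apply_moves(
  moves=[
    [[0,0,1,0],[0,0,1,0],[0,0,1,0],[0,0,0,0],[0,0,0,0],[0,0,0,0],[0,0,0,0],[0,0,0,0],[0,0,0,0],[0,0,0,0]],
  ],
)

```text
clock: 26.6
eef_pos: [0.618, -0.1356, 0.0411]
tool_rot: [0.998, 0.06, -0.005, 0.004]
ft_force: [-0.7, 0.2, 0.8]
grip_width: 0.0472
```

Call:
apply_moves(
  moves=[
    [[0,0,0,0],[0,0,0,0],[0,0,0,0],[0,0,0,0],[0,0,0,0],[0,0,0,0],[0,0,-4,0],[0,0,-12,0],[0,0,-25,0],[0,0,-30,0]],
  ],
  hand=1,
)

```text
clock: 27.6
eef_pos: [0.6153, -0.1343, 0.1099]
tool_rot: [0.998, 0.06, -0.011, 0.002]
ft_force: [0.0, 0.4, 0.1]
grip_width: 0.0854
```

```bash
python3 go.py 476.5 -442.5 200 8
```

```text
t 27.6 p [ 615.3 -134.3  109.9] psi 6.92 tilt [-1.2  -0.33] F [0.  0.4 0.1] w 85.4
tool delta [-176.9  289.5  -85.4] turn -1.08
```

Call:
apply_moves(
  moves=[
    [[-10,0,-25,0],[-20,0,-25,0],[-25,5,-20,0],[-25,15,-8,0],[-25,30,-2,0],[-20,35,0,0],[-15,35,0,0],[-10,35,0,0],[-8,35,0,0],[-6,35,0,0]],
  ],
)

```text
clock: 28.6
eef_pos: [0.4834, -0.3815, 0.2187]
tool_rot: [0.998, 0.066, 0.003, 0.008]
ft_force: [1.7, -0.3, 0.7]
grip_width: 0.0853
```

```bash
python3 go.py 476.5 -442.5 200 8
```

```text
t 28.6 p [ 483.4 -381.5  218.7] psi 7.53 tilt [ 0.39 -0.89] F [ 1.7 -0.3  0.7] w 85.3
tool delta [-14.9  59.2  19.6] turn -0.47
```

Call:
apply_moves(
  moves=[
    [[-3,25,5,0],[-4,18,15,0],[-4,8,25,0],[-3,3,25,0],[0,0,22,0],[0,0,15,0],[0,0,8,0],[0,0,3,0],[0,0,0,0],[0,0,0,0]],
  ],
)

```text
clock: 29.6
eef_pos: [0.4762, -0.4469, 0.1006]
tool_rot: [0.998, 0.063, 0.005, 0.011]
ft_force: [0.3, -1.0, -0.4]
grip_width: 0.0853
```

```bash
python3 go.py 476.5 -442.5 45 8
```

```text
t 29.6 p [ 476.2 -446.9  100.6] psi 7.22 tilt [ 0.68 -1.17] F [ 0.3 -1.  -0.4] w 85.3
tool delta [ 0.4 -5.5 55.5] turn -0.78
```

Call:
apply_moves(
  moves=[
    [[0,-2,4,0],[0,-2,10,0],[0,0,10,0],[0,0,10,0],[0,0,8,0],[0,0,5,0],[0,0,2,0],[0,0,1,0],[0,0,0,0],[0,0,0,0]],
  ],
)

```text
clock: 30.6
eef_pos: [0.4775, -0.4443, 0.048]
tool_rot: [0.998, 0.063, 0.007, 0.012]
ft_force: [-0.4, -0.2, -0.3]
grip_width: 0.0853
```

```bash
python3 go.py 476.5 -443 45 8
```

```text
t 30.6 p [ 477.5 -444.3   48. ] psi 7.26 tilt [ 0.83 -1.3 ] F [-0.4 -0.2 -0.3] w 85.3
tool delta [-0.9 -1.5  3. ] turn -0.74
```

Call:
apply_moves(
  moves=[
    [[-1,-1,2,0],[0,0,0,0],[0,0,0,0],[0,0,0,0],[0,0,0,0],[0,0,0,0],[0,0,0,0],[0,0,0,0],[0,0,0,0],[0,0,0,0]],
  ],
  hand=-1,
)

```text
clock: 31.6
eef_pos: [0.4766, -0.4438, 0.0471]
tool_rot: [0.998, 0.063, 0.007, 0.012]
ft_force: [-0.3, 0.8, 0.6]
grip_width: 0.0594
```

Call:
apply_moves(
  moves=[
    [[0,0,-4,0],[0,0,-10,0],[0,0,-16,0],[0,0,-18,0],[0,0,-18,0],[0,0,-18,0],[0,0,-18,0],[0,-5,-14,0],[0,-12,-8,0],[0,-20,-4,0]],
  ],
)

```text
clock: 32.6
eef_pos: [0.4683, -0.4027, 0.1808]
tool_rot: [0.998, 0.062, 0.006, 0.011]
ft_force: [0.2, -0.2, -2.4]
grip_width: 0.0594
```

```bash
python3 go.py 624.9 139.4 180 8.4
```

```text
t 32.6 p [ 468.3 -402.7  180.8] psi 7.1 tilt [ 0.73 -1.21] F [ 0.2 -0.2 -2.4] w 59.4
tool delta [ 222.4 -518.5   -8.7] turn -1.3
```

Call:
apply_moves(
  moves=[
    [[5,-28,0,0.5],[10,-35,0,0.5],[13,-35,-1,0],[13,-35,-1,0],[13,-35,-1,0],[13,-35,-1,0],[13,-35,-1,0],[13,-35,-1,0],[13,-35,-1,0],[13,-35,-1,0]],
  ],
)

```text
clock: 33.6
eef_pos: [0.5429, -0.0291, 0.1833]
tool_rot: [0.999, 0.051, 0.003, 0.009]
ft_force: [1.3, -0.1, -2.2]
grip_width: 0.0595
```

```bash
python3 go.py 624.9 139.4 150 8.4
```

```text
t 33.6 p [542.9 -29.1 183.3] psi 5.86 tilt [ 0.45 -1.01] F [ 1.3 -0.1 -2.2] w 59.5
tool delta [  98.6 -159.9   31. ] turn -2.54
```

Call:
apply_moves(
  moves=[
    [[14,-28,0,0],[16,-28,0,0],[17,-28,0,0],[17,-24,0,0],[14,-18,5,0],[10,-8,8,0],[5,-3,8,0],[2,0,5,0],[0,0,2,0],[0,0,0,0]],
  ],
)

```text
clock: 34.6
eef_pos: [0.616, 0.1307, 0.1495]
tool_rot: [0.998, 0.056, -0.002, 0.009]
ft_force: [0.5, -0.5, -2.5]
grip_width: 0.0596
```

```bash
python3 go.py 624.9 139.4 75 8.4
```

```text
t 34.6 p [616.  130.7 149.5] psi 6.46 tilt [-0.13 -1.02] F [ 0.5 -0.5 -2.5] w 59.6
tool delta [10.1 -8.9 74.3] turn -1.94
```

Call:
apply_moves(
  moves=[
    [[3,-3,8,0],[3,-3,14,0],[3,-2,14,0],[1,0,14,0],[0,0,10,0],[0,0,6,0],[0,0,3,0],[0,0,1,0],[0,0,0,0],[0,0,0,0]],
  ],
)

```text
clock: 35.6
eef_pos: [0.6253, 0.1366, 0.0731]
tool_rot: [0.998, 0.054, -0.002, 0.009]
ft_force: [-0.1, 0.0, -1.9]
grip_width: 0.0595
```

```bash
python3 go.py 625.5 139.4 65 8.4
```

```text
t 35.6 p [625.3 136.6  73.1] psi 6.24 tilt [-0.18 -1.04] F [-0.1  0.  -1.9] w 59.5
tool delta [ 0.5 -2.9  8. ] turn -2.16
```

Call:
apply_moves(
  moves=[
    [[0,-2,0,0],[0,-1,2,0],[0,0,2,0],[0,0,1,0],[0,0,0,0],[0,0,0,0],[0,0,0,0],[0,0,0,0],[0,0,0,0],[0,0,0,0]],
  ],
)

```text
clock: 36.6
eef_pos: [0.6261, 0.1401, 0.0696]
tool_rot: [0.998, 0.054, -0.0, 0.009]
ft_force: [-0.1, 0.3, -1.9]
grip_width: 0.0592
```

```bash
python3 go.py 625.5 139.4 53 8.4;python3 - <<'E'
from h import *
from workcell import cams
T=cams.camera("top");S=cams.camera("side")
def tile(c,u,v,w=98,h=74):return cv2.resize(c["color"][v-h//2:v+h//2,u-w//2:u+w//2,::-1],(390,295),interpolation=cv2.INTER_CUBIC)
cv2.imwrite("pics/c3.png",np.hstack([tile(T,240,190),tile(S,237,300)]))
E
```

```text
t 36.6 p [626.1 140.1  69.6] psi 6.24 tilt [ 0.03 -0.99] F [-0.1  0.3 -1.9] w 59.2
tool delta [-0.7  0.3 16.6] turn -2.16
```

View pics/c3.png

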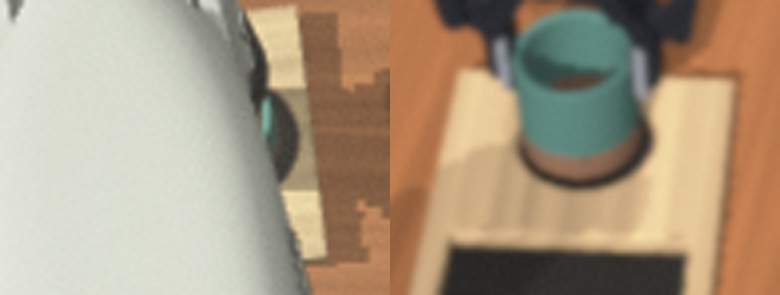

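Call:
apply_moves(
  moves=[
    [[0,0,3,0],[0,0,4,0],[0,0,4,0],[0,0,2,0],[0,0,1,0],[0,0,0,0],[0,0,1,0],[0,0,1,0],[0,0,0,0],[0,0,0,0]],
  ],
)

```text
clock: 37.7
eef_pos: [0.6262, 0.1397, 0.0536]
tool_rot: [0.998, 0.054, 0.0, 0.009]
ft_force: [0.1, 0.2, -1.8]
grip_width: 0.0595
```

```bash
python3 go.py 625.5 139.4 53 8.4
```

```text
t 37.7 p [626.2 139.7  53.6] psi 6.24 tilt [ 0.08 -1.  ] F [ 0.1  0.2 -1.8] w 59.5
tool delta [-0.8  0.2  0.6] turn -2.16
```

Call:
apply_moves(
  moves=[
    [[0,0,1,0],[0,0,1,0],[0,0,1,0],[0,0,1,0],[0,0,0,0],[0,0,0,0],[0,0,0,0],[0,0,0,0],[0,0,0,0],[0,0,0,0]],
  ],
)

```text
clock: 38.7
eef_pos: [0.6264, 0.1399, 0.0534]
tool_rot: [0.998, 0.054, 0.001, 0.008]
ft_force: [-2.3, -0.6, 1.1]
grip_width: 0.0593
```

Call:
apply_moves(
  moves=[
    [[0,0,0,0],[0,0,0,0],[0,0,0,0],[0,0,0,0],[0,0,0,0],[0,0,0,0],[0,0,-4,0],[0,0,-12,0],[0,0,-25,0],[0,0,-30,0]],
  ],
  hand=1,
)

```text
clock: 39.7
eef_pos: [0.6237, 0.1406, 0.1223]
tool_rot: [0.998, 0.054, -0.003, 0.009]
ft_force: [0.5, 0.7, 0.1]
grip_width: 0.0854
```

```bash
python3 go.py 356 284 200 93.4
```

```text
t 39.7 p [623.7 140.6 122.3] psi 6.24 tilt [-0.29 -1.05] F [0.5 0.7 0.1] w 85.4
tool delta [-251.1 -170.3  -78.9] turn -87.16
```

Call:
apply_moves(
  moves=[
    [[-8,-5,-20,0],[-20,-12,-25,0],[-30,-20,-20,0],[-32,-22,-8,0],[-32,-22,0,0],[-32,-22,0,0],[-30,-22,0,0],[-24,-18,0,0],[-15,-10,0,0],[-6,-4,0,0]],
  ],
)

```text
clock: 40.7
eef_pos: [0.3774, 0.279, 0.2131]
tool_rot: [0.999, 0.052, 0.011, 0.003]
ft_force: [-0.1, 0.6, 0.1]
grip_width: 0.0859
```

Call:
apply_moves(
  moves=[
    [[0,0,0,-6],[0,0,0,-8.5],[0,0,0,-8.5],[0,0,0,-8.5],[0,0,0,-8.5],[0,0,0,-8.5],[0,0,0,-8.5],[0,0,0,-8.5],[0,0,0,-8.5],[0,0,0,-6]],
  ],
)

```text
clock: 41.7
eef_pos: [0.3831, 0.2787, 0.2219]
tool_rot: [0.723, 0.69, 0.013, 0.012]
ft_force: [0.4, 0.0, -0.2]
grip_width: 0.0858
```

```bash
python3 go.py 356 284 80 93.4
```

```text
t 41.7 p [383.1 278.7 221.9] psi 87.32 tilt [2.06 0.04] F [ 0.4  0.  -0.2] w 85.8
tool delta [  3.7 -32.4 140.8] turn -6.08
```

Call:
apply_moves(
  moves=[
    [[0,-4,5,-2],[0,-8,12,-2],[1,-8,20,-2],[1,-6,22,0],[1,-4,22,0],[0,0,18,0],[0,0,12,0],[0,0,6,0],[0,0,2,0],[0,0,0,0]],
  ],
)

```text
clock: 42.7
eef_pos: [0.3668, 0.2819, 0.1059]
tool_rot: [0.687, 0.726, 0.02, 0.016]
ft_force: [-0.0, 1.4, -1.1]
grip_width: 0.0852
```

```bash
python3 go.py 356 284 29 93.4
```

```text
t 42.7 p [366.8 281.9 105.9] psi 93.21 tilt [2.91 0.47] F [-0.   1.4 -1.1] w 85.2
tool delta [  2.3 -14.6  76.3] turn -0.19
```

Call:
apply_moves(
  moves=[
    [[1,-4,4,0],[1,-4,8,0],[0,-2,12,0],[0,0,12,0],[0,0,12,0],[0,0,8,0],[0,0,4,0],[0,0,2,0],[0,0,0,0],[0,0,0,0]],
  ],
)

```text
clock: 43.7
eef_pos: [0.3605, 0.2865, 0.0431]
tool_rot: [0.686, 0.727, 0.024, 0.016]
ft_force: [0.3, -0.7, 0.5]
grip_width: 0.0855
```

```bash
python3 go.py 356 284 29 93.4
```

```text
t 43.7 p [360.5 286.5  43.1] psi 93.28 tilt [3.25 0.77] F [ 0.3 -0.7  0.5] w 85.5
tool delta [-2.4 -5.5 13.8] turn -0.12
```

Call:
apply_moves(
  moves=[
    [[-2,-2,3,0],[0,-2,4,0],[0,0,3,0],[0,0,1,0],[0,0,0,0],[0,0,0,0],[0,0,0,0],[0,0,0,0],[0,0,0,0],[0,0,0,0]],
  ],
)

```text
clock: 44.7
eef_pos: [0.3579, 0.285, 0.0321]
tool_rot: [0.686, 0.727, 0.026, 0.016]
ft_force: [-0.1, -0.2, -0.5]
grip_width: 0.0855
```

```bash
python3 go.py 356 284 29 93.4
```

```text
t 44.7 p [357.9 285.   32.1] psi 93.26 tilt [3.37 0.87] F [-0.1 -0.2 -0.5] w 85.5
tool delta [-0.9 -2.2  3. ] turn -0.14
```

Call:
apply_moves(
  moves=[
    [[-1,-1,2.5,0],[0,0,0,0],[0,0,0,0],[0,0,0,0],[0,0,0,0],[0,0,0,0],[0,0,0,0],[0,0,0,0],[0,0,0,0],[0,0,0,0]],
  ],
  hand=-1,
)

```text
clock: 45.7
eef_pos: [0.3573, 0.2842, 0.0299]
tool_rot: [0.686, 0.727, 0.026, 0.016]
ft_force: [-0.6, -0.3, 0.6]
grip_width: 0.0443
```

```bash
python3 go.py 356 284 29 93.4;python3 - <<'E'
from h import *
from workcell import cams
T=cams.camera("top");S=cams.camera("side")
def tile(c,u,v,w=98,h=74):return cv2.resize(c["color"][v-h//2:v+h//2,u-w//2:u+w//2,::-1],(390,295),interpolation=cv2.INTER_CUBIC)
cv2.imwrite("pics/c4.png",np.hstack([tile(S,237,300),tile(S,359,365)]))
E
```

```text
t 45.7 p [357.3 284.2  29.9] psi 93.27 tilt [3.4  0.92] F [-0.6 -0.3  0.6] w 44.3
tool delta [-0.2 -1.4  0.8] turn -0.13
```

View pics/c4.png

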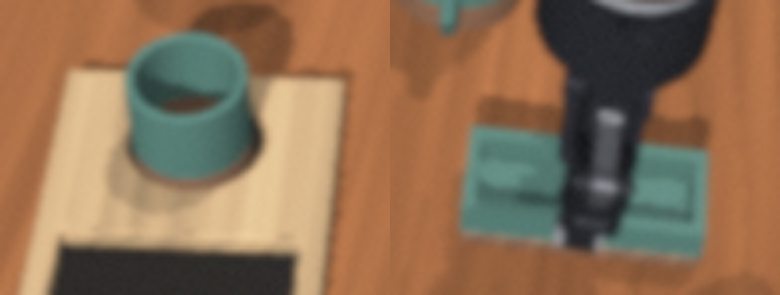

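Run:
```python
from h import *
S=pickle.load(open("side0.pkl","rb"))
for y in(.307,.315,.322):
    for z in np.arange(0,.03,.004): print(y,round(z,3),proj(S,[[.357,y,z]]).round(1)[0],end=' ')
    print()
print(proj(S,place(box(.11,.046,.028)+box(.11,.046,0),.356,.2845,.061)).round(1).tolist())
```

```text
0.307 0.0 [355.3 393. ] 0.307 0.004 [355.5 391.8] 0.307 0.008 [355.6 390.5] 0.307 0.012 [355.8 389.3] 0.307 0.016 [355.9 388.1] 0.307 0.02 [356.1 386.8] 0.307 0.024 [356.3 385.6] 0.307 0.028 [356.4 384.3] 
0.315 0.0 [354.8 396.7] 0.315 0.004 [354.9 395.5] 0.315 0.008 [355.1 394.3] 0.315 0.012 [355.2 393. ] 0.315 0.016 [355.4 391.8] 0.315 0.02 [355.6 390.6] 0.315 0.024 [355.7 389.3] 0.315 0.028 [355.9 388.1] 
0.322 0.0 [354.3 400. ] 0.322 0.004 [354.4 398.8] 0.322 0.008 [354.6 397.6] 0.322 0.012 [354.7 396.4] 0.322 0.016 [354.9 395.1] 0.322 0.02 [355.1 393.9] 0.322 0.024 [355.2 392.6] 0.322 0.028 [355.4 391.4] 
[[389.2, 366.7], [388.6, 388.0], [329.5, 360.4], [327.0, 381.4], [387.5, 375.5], [386.9, 396.7], [328.9, 369.2], [326.5, 390.1]]
```

Call:
apply_moves(
  moves=[
    [[0,0,-4,0],[0,0,-8,0],[0,0,-14,0],[0,0,-16,0],[0,0,-16,0],[0,0,-14,-1],[0,5,-10,-1],[0,12,-6,-1],[0,18,-2,-1],[0,20,0,-1]],
  ],
)

```text
clock: 46.8
eef_pos: [0.4018, 0.2856, 0.1277]
tool_rot: [0.652, 0.758, 0.021, 0.016]
ft_force: [-0.2, 1.1, -1.9]
grip_width: 0.0444
```

```bash
python3 go.py 611.3 232 115 98.4
```

```text
t 46.8 p [401.8 285.6 127.7] psi 98.6 tilt [2.92 0.59] F [-0.2  1.1 -1.9] w 44.4
tool delta [-84.4 198.2  22.8] turn 0.2
```

Call:
apply_moves(
  moves=[
    [[-8,20,0,0],[-9,22,0,0],[-10,25,0,0],[-10,25,0,0],[-10,25,0,0],[-10,24,0,0],[-8,18,0,0],[-5,12,0,0],[-3,6,0,0],[0,2,0,0]],
  ],
)

```text
clock: 47.8
eef_pos: [0.5952, 0.2367, 0.1384]
tool_rot: [0.652, 0.758, 0.018, 0.015]
ft_force: [-0.5, 0.4, -2.1]
grip_width: 0.0446
```

```bash
python3 go.py 611.3 232 75 98.4
```

```text
t 47.8 p [595.2 236.7 138.4] psi 98.61 tilt [2.63 0.49] F [-0.5  0.4 -2.1] w 44.6
tool delta [-7.1 12.3 64. ] turn 0.21
```

Call:
apply_moves(
  moves=[
    [[-2,4,5,0],[-2,4,10,0],[-1,3,14,0],[0,2,14,0],[0,0,10,0],[0,0,6,0],[0,0,3,0],[0,0,1,0],[0,0,0,0],[0,0,0,0]],
  ],
)

```text
clock: 48.8
eef_pos: [0.6086, 0.2349, 0.0683]
tool_rot: [0.651, 0.759, 0.015, 0.013]
ft_force: [0.1, -0.3, -2.7]
grip_width: 0.0445
```

```bash
python3 go.py 613 232.3 55 98.4
```

```text
t 48.8 p [608.6 234.9  68.3] psi 98.78 tilt [2.26 0.4 ] F [ 0.1 -0.3 -2.7] w 44.5
tool delta [-3.2  3.4 13.4] turn 0.38
```

Call:
apply_moves(
  moves=[
    [[-2,2,2,0],[-1,1,4,0],[0,0,4,0],[0,0,2,0],[0,0,0,0],[0,0,0,0],[0,0,0,0],[0,0,0,0],[0,0,0,0],[0,0,0,0]],
  ],
)

```text
clock: 49.8
eef_pos: [0.614, 0.2326, 0.0574]
tool_rot: [0.651, 0.759, 0.017, 0.014]
ft_force: [-0.7, -0.3, -1.7]
grip_width: 0.0441
```

```bash
python3 go.py 613 232.3 40 98.4;python3 - <<'E'
from h import *
from workcell import cams
T=cams.camera("top");S=cams.camera("side")
def tile(c,u,v,w=98,h=74):return cv2.resize(c["color"][v-h//2:v+h//2,u-w//2:u+w//2,::-1],(390,295),interpolation=cv2.INTER_CUBIC)
cv2.imwrite("pics/c5.png",np.hstack([tile(T,215,190),tile(S,237,320)]))
E
```

```text
t 49.8 p [614.  232.6  57.4] psi 98.78 tilt [2.45 0.47] F [-0.7 -0.3 -1.7] w 44.1
tool delta [-0.2 -1.8 17.4] turn 0.38
```

View pics/c5.png

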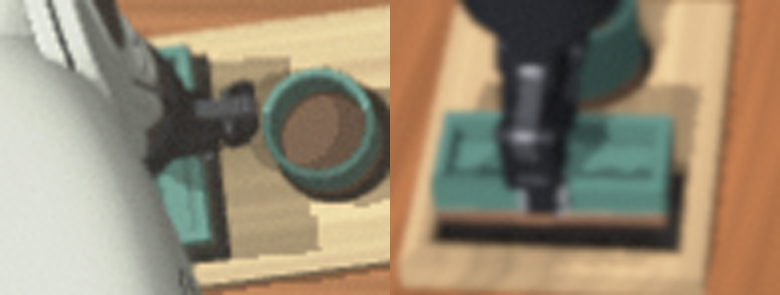

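Call:
apply_moves(
  moves=[
    [[1,-2.5,2,0],[0,0,3,0],[0,0,3,0],[0,0,2,0],[0,0,1,0],[0,0,0,0],[0,0,0,0],[0,0,0,0],[0,0,0,0],[0,0,0,0]],
  ],
)

```text
clock: 50.9
eef_pos: [0.6116, 0.2334, 0.0452]
tool_rot: [0.651, 0.759, 0.017, 0.014]
ft_force: [-0.4, 0.7, -2.9]
grip_width: 0.0447
```

```bash
python3 go.py 611 233.5 36 98.4
```

```text
t 50.9 p [611.6 233.4  45.2] psi 98.78 tilt [2.44 0.46] F [-0.4  0.7 -2.9] w 44.7
tool delta [ 0.2 -1.   9.1] turn 0.38
```

Call:
apply_moves(
  moves=[
    [[0,0,2,0],[0,0,3,0],[0,0,2,0],[0,0,0,0],[0,0,1,0],[0,0,1,0],[0,0,0,0],[0,0,0,0],[0,0,0,0],[0,0,0,0]],
  ],
)

```text
clock: 51.9
eef_pos: [0.6124, 0.2336, 0.0367]
tool_rot: [0.651, 0.759, 0.018, 0.014]
ft_force: [-1.4, 0.0, -0.7]
grip_width: 0.0446
```

```bash
python3 go.py 611 233.5 36 98.4
```

```text
t 51.9 p [612.4 233.6  36.7] psi 98.78 tilt [2.51 0.49] F [-1.4  0.  -0.7] w 44.6
tool delta [ 0.1 -1.4  0.7] turn 0.38
```

Touching (weight unloading). Press a little, then release with small opening.

Call:
apply_moves(
  moves=[
    [[0,0,1,0],[0,0,1,0],[0,0,1,0],[0,0,0,0],[0,0,0,0],[0,0,0,0],[0,0,0,0],[0,0,0,0],[0,0,0,0],[0,0,0,0]],
  ],
)

```text
clock: 52.9
eef_pos: [0.6126, 0.2337, 0.0365]
tool_rot: [0.651, 0.759, 0.018, 0.014]
ft_force: [-2.7, -0.8, 0.8]
grip_width: 0.0446
```

Call:
apply_moves(
  moves=[
    [[0,0,0,0],[0,0,0,0],[0,0,0,0],[0,0,0,0],[0,0,0,0],[0,0,0,0],[0,0,-2,0],[0,0,-3,0],[0,0,-4,0],[0,0,-6,0]],
  ],
  hand=0.22,
)

```text
clock: 53.9
eef_pos: [0.6125, 0.2337, 0.0517]
tool_rot: [0.651, 0.759, 0.018, 0.014]
ft_force: [-0.6, 0.3, 0.0]
grip_width: 0.0522
```

```bash
python3 go.py 440 -8 200 98.4;python3 - <<'E'
from h import *
from workcell import cams
T=cams.camera("top");S=cams.camera("side")
def tile(c,u,v,w=98,h=74):return cv2.resize(c["color"][v-h//2:v+h//2,u-w//2:u+w//2,::-1],(390,295),interpolation=cv2.INTER_CUBIC)
cv2.imwrite("pics/c6.png",np.hstack([tile(T,215,190),tile(S,237,320)]))
E
```

```text
t 53.9 p [612.5 233.7  51.7] psi 98.78 tilt [2.62 0.54] F [-0.6  0.3  0. ] w 52.2
tool delta [-212.2 -200.2 -158.3] turn 0.38
```

View pics/c6.png

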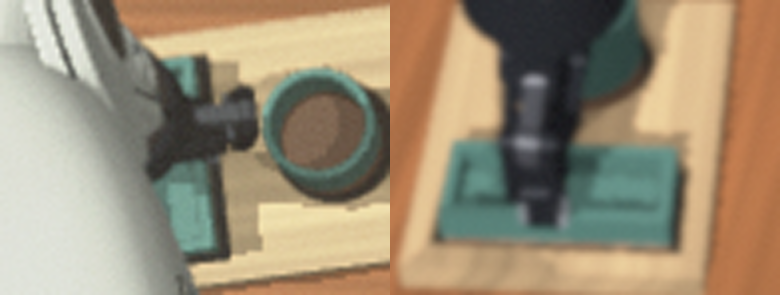

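Call:
apply_moves(
  moves=[
    [[0,0,-8,0],[0,0,-16,0],[0,0,-20,0],[0,0,-22,0],[0,0,-22,0],[0,0,-18,5],[0,0,-12,8.5],[0,0,-6,8.5],[0,0,-2,8.5],[0,0,0,8.5]],
  ],
)

```text
clock: 55.0
eef_pos: [0.6071, 0.2328, 0.1902]
tool_rot: [0.87, 0.493, 0.026, 0.008]
ft_force: [0.2, 0.3, 0.2]
grip_width: 0.0521
```

Call:
apply_moves(
  moves=[
    [[0,0,0,8.5],[0,0,0,8.5],[0,0,0,8.5],[0,0,0,8.5],[0,0,0,8],[0,0,0,5],[0,0,0,2],[0,0,0,0],[0,0,0,0],[0,0,0,0]],
  ],
)

```text
clock: 56.0
eef_pos: [0.6072, 0.2328, 0.197]
tool_rot: [0.996, 0.078, 0.029, -0.005]
ft_force: [0.4, 0.5, 0.4]
grip_width: 0.0523
```

```bash
python3 go.py 440 -8 180 8.4
```

```text
t 56.0 p [607.2 232.8 197. ] psi 8.99 tilt [3.3 0.8] F [0.4 0.5 0.4] w 52.3
tool delta [-203.4  211.7    4. ] turn 0.59
```

Call:
apply_moves(
  moves=[
    [[-5,5,0,0],[-10,10,0,0],[-14,14,0,0],[-15,15,0,0],[-15,15,0,0],[-15,15,0,0],[-15,15,0,0],[-15,15,0,0],[-15,15,0,0],[-15,15,0,0]],
  ],
  hand=0.2,
)

```text
clock: 57.0
eef_pos: [0.4898, 0.0728, 0.1877]
tool_rot: [0.996, 0.081, 0.03, -0.004]
ft_force: [1.0, -0.8, -0.2]
grip_width: 0.0515
```

```bash
python3 go.py 440 -8 180 8.4
```

```text
t 57.0 p [489.8  72.8 187.7] psi 9.34 tilt [3.33 0.76] F [ 1.  -0.8 -0.2] w 51.5
tool delta [-62.6  71.7   3.7] turn 0.94
```

Call:
apply_moves(
  moves=[
    [[-12,14,0,0],[-12,12,0,0],[-10,10,0,0],[-8,8,0,0],[-6,6,5,0],[-4,4,10,0],[-2,2,14,0],[-1,0,14,0],[0,0,14,0],[0,0,14,0]],
  ],
)

```text
clock: 58.0
eef_pos: [0.4448, 0.0035, 0.1102]
tool_rot: [0.996, 0.081, 0.032, -0.004]
ft_force: [-0.3, 0.2, 0.5]
grip_width: 0.0513
```

```bash
python3 go.py 440 -8 60 8.4
```

```text
t 58.0 p [444.8   3.5 110.2] psi 9.28 tilt [3.61 0.75] F [-0.3  0.2  0.5] w 51.3
tool delta [-9.8 10.7 49.7] turn 0.88
```

Call:
apply_moves(
  moves=[
    [[0,0,0,-6],[0,0,0,-8.5],[0,0,0,-8.5],[0,0,0,-8.5],[0,0,0,-8.5],[0,0,0,-8.5],[0,0,0,-8.5],[0,0,0,-8.5],[0,0,0,-8.5],[0,0,0,-8]],
  ],
)

```text
clock: 59.0
eef_pos: [0.4404, 0.0049, 0.0978]
tool_rot: [0.689, 0.724, 0.022, 0.012]
ft_force: [0.1, -0.3, -1.2]
grip_width: 0.0512
```

```bash
python3 go.py 440 -8 60 98.4
```

```text
t 59.0 p [440.4   4.9  97.8] psi 92.82 tilt [2.79 0.86] F [ 0.1 -0.3 -1.2] w 51.2
tool delta [-13.3  -2.9  37.5] turn -5.58
```

Call:
apply_moves(
  moves=[
    [[-4,-1,4,-1],[-5,-1,8,-1],[-3,0,10,-1],[0,0,8,0],[0,0,4,0],[0,0,2,0],[0,0,0,0],[0,0,0,0],[0,0,0,0],[0,0,0,0]],
  ],
)

```text
clock: 60.0
eef_pos: [0.4408, -0.0057, 0.0562]
tool_rot: [0.667, 0.744, 0.022, 0.012]
ft_force: [-0.3, 0.2, 0.4]
grip_width: 0.0514
```

```bash
python3 go.py 440 -8 33.5 98.4
```

```text
t 60.0 p [440.8  -5.7  56.2] psi 96.27 tilt [2.66 0.94] F [-0.3  0.2  0.4] w 51.4
tool delta [-2.4 -2.1 22.6] turn -2.13
```

Call:
apply_moves(
  moves=[
    [[-2,-1,3,0],[0,-1,5,0],[0,0,5,0],[0,0,4,0],[0,0,2,0],[0,0,1,0],[0,0,0,0],[0,0,0,0],[0,0,0,0],[0,0,0,0]],
  ],
)

```text
clock: 61.0
eef_pos: [0.4403, -0.0078, 0.0347]
tool_rot: [0.667, 0.744, 0.022, 0.012]
ft_force: [0.1, 0.1, -0.3]
grip_width: 0.0513
```

```bash
python3 go.py 440 -8 33.5 98.4
```

```text
t 61.0 p [440.3  -7.8  34.7] psi 96.27 tilt [2.72 0.94] F [ 0.1  0.1 -0.3] w 51.3
tool delta [-0.2 -0.3  1.2] turn -2.13
```

Call:
apply_moves(
  moves=[
    [[0,0,0.8,0],[0,0,0,0],[0,0,0,0],[0,0,0,0],[0,0,0,0],[0,0,0,0],[0,0,0,0],[0,0,0,0],[0,0,0,0],[0,0,0,0]],
  ],
  hand=-1,
)

```text
clock: 62.0
eef_pos: [0.4406, -0.0078, 0.0344]
tool_rot: [0.667, 0.744, 0.022, 0.013]
ft_force: [-0.2, -0.9, 1.7]
grip_width: 0.0175
```

Call:
apply_moves(
  moves=[
    [[0,0,-4,0],[0,0,-8,0],[0,0,-14,0],[0,0,-18,0],[0,0,-20,0],[0,0,-20,0],[0,0,-18,0],[0,0,-12,0],[0,0,-6,0],[0,0,-2,0]],
  ],
)

```text
clock: 63.0
eef_pos: [0.4329, -0.0099, 0.1641]
tool_rot: [0.667, 0.744, 0.022, 0.012]
ft_force: [0.8, -0.5, -0.7]
grip_width: 0.0176
```

```bash
python3 go.py 625 139.4 150 98.4;python3 - <<'E'
from h import *
from workcell import cams
T=cams.camera("top");S=cams.camera("side")
for n,c in(("T",T),("S",S)): pickle.dump(c,open(n+"lid.pkl","wb"))
def tile(c,u,v,w=98,h=74):return cv2.resize(c["color"][v-h//2:v+h//2,u-w//2:u+w//2,::-1],(390,295),interpolation=cv2.INTER_CUBIC)
cv2.imwrite("pics/c7.png",np.hstack([tile(S,335,220),tile(T,230,185)]))
h=[blob(teal(T),(248,175))]
print(fit('jar',[T],h,(.625,.14),z0=.006)); print(fit('jar',[S],[blob(teal(S),(239,285))],(.625,.14),z0=.006))
E
```

```text
t 63.0 p [432.9  -9.9 164.1] psi 96.27 tilt [2.71 0.94] F [ 0.8 -0.5 -0.7] w 17.6
tool delta [127.2 206.3  25.7] turn -2.13
(array([0.62728116, 0.14397293, 0.01009347]), array([-0.00277138, -0.00062192,  0.0543222 ,  0.01402076]))
(array([0.62514997, 0.13901531, 0.013011  ]), array([ 0.00148443, -0.02702433,  0.46658448,  0.45164947]))
```

View pics/c7.png

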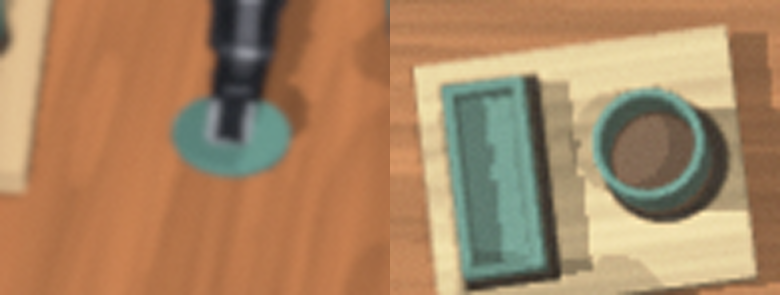

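Call:
apply_moves(
  moves=[
    [[4,6,0,0],[8,13,0,0],[11,18,0,0],[12,19,0,0],[12,19,0,0],[12,19,0,0],[12,19,0,0],[12,19,0,0],[12,19,0,0],[12,19,0,0]],
  ],
)

```text
clock: 64.1
eef_pos: [0.597, 0.1261, 0.1627]
tool_rot: [0.667, 0.744, 0.018, 0.007]
ft_force: [0.6, 0.2, -0.6]
grip_width: 0.0172
```

Call:
apply_moves(
  moves=[
    [[8,12,0,0],[6,9,0,0],[4,6,0,0],[2,3,0,0],[1,1,0,0],[0,0,0,0],[0,0,0,0],[0,0,0,0],[0,0,0,0],[0,0,0,0]],
  ],
)

```text
clock: 65.1
eef_pos: [0.6285, 0.1573, 0.1573]
tool_rot: [0.666, 0.746, 0.015, 0.005]
ft_force: [-0.7, -1.2, -0.8]
grip_width: 0.0172
```

```bash
python3 go.py 626.5 141 110 98.4
```

```text
t 65.1 p [628.5 157.3 157.3] psi 96.48 tilt [1.54 0.95] F [-0.7 -1.2 -0.8] w 17.2
tool delta [-16.6  -5.1  47. ] turn -1.92
```

Call:
apply_moves(
  moves=[
    [[-5,0,3,0],[-5,0,6,0],[-4,0,8,0],[-1,0,8,0],[0,0,6,0],[0,0,3,0],[0,0,1,0],[0,0,0,0],[0,0,0,0],[0,0,0,0]],
  ],
)

```text
clock: 66.1
eef_pos: [0.6308, 0.141, 0.1183]
tool_rot: [0.666, 0.746, 0.015, 0.004]
ft_force: [0.1, -0.3, -0.6]
grip_width: 0.0173
```

```bash
python3 go.py 627 141 103 98.4
```

```text
t 66.1 p [630.8 141.  118.3] psi 96.44 tilt [1.47 0.93] F [ 0.1 -0.3 -0.6] w 17.3
tool delta [ 0.2 -4.2 15.2] turn -1.96
```

Call:
apply_moves(
  moves=[
    [[0,-2,2,0],[0,-2,4,0],[0,0,4,0],[0,0,2,0],[0,0,0,0],[0,0,0,0],[0,0,0,0],[0,0,0,0],[0,0,0,0],[0,0,0,0]],
  ],
)

```text
clock: 67.1
eef_pos: [0.6274, 0.1411, 0.1062]
tool_rot: [0.666, 0.746, 0.015, 0.005]
ft_force: [0.5, 0.5, -0.4]
grip_width: 0.0174
```

```bash
python3 go.py 627 141 92.4 98.4;python3 - <<'E'
from h import *
from workcell import cams
T=cams.camera("top");S=cams.camera("side")
def tile(c,u,v,w=78,h=59):return cv2.resize(c["color"][v-h//2:v+h//2,u-w//2:u+w//2,::-1],(390,295),interpolation=cv2.INTER_CUBIC)
cv2.imwrite("pics/c8.png",np.hstack([tile(S,237,275),tile(T,245,180)]))
E
```

```text
t 67.1 p [627.4 141.1 106.2] psi 96.46 tilt [1.58 0.96] F [ 0.5  0.5 -0.4] w 17.4
tool delta [-0.2 -0.8 13.7] turn -1.94
```

View pics/c8.png

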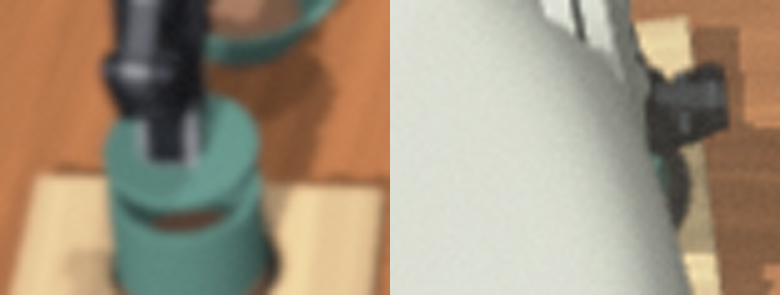

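Call:
apply_moves(
  moves=[
    [[0,-2.5,2,0],[0,0,3,0],[0,0,3,0],[0,0,2,0],[0,0,0,0],[0,0,0,0],[0,0,0,0],[0,0,0,0],[0,0,0,0],[0,0,0,0]],
  ],
)

```text
clock: 68.2
eef_pos: [0.6249, 0.1409, 0.095]
tool_rot: [0.666, 0.746, 0.015, 0.005]
ft_force: [-0.2, 0.1, -0.9]
grip_width: 0.0174
```

```bash
python3 go.py 625 141 92.4 98.4
```

```text
t 68.2 p [624.9 140.9  95. ] psi 96.46 tilt [1.56 0.96] F [-0.2  0.1 -0.9] w 17.4
tool delta [0.  0.  2.6] turn -1.94
```

Call:
apply_moves(
  moves=[
    [[0,0,1,0],[0,0,1,0],[0,0,1,0],[0,0,1,0],[0,0,1,0],[0,0,0,0],[0,0,0,0],[0,0,0,0],[0,0,0,0],[0,0,0,0]],
  ],
)

```text
clock: 69.2
eef_pos: [0.6257, 0.1411, 0.0927]
tool_rot: [0.666, 0.746, 0.016, 0.006]
ft_force: [-0.2, 0.1, 0.9]
grip_width: 0.0174
```

```bash
python3 go.py 625 141 92.4 98.4;python3 - <<'E'
from h import *
from workcell import cams
S=cams.camera("side")
def tile(c,u,v,w=78,h=59):return cv2.resize(c["color"][v-h//2:v+h//2,u-w//2:u+w//2,::-1],(585,442),interpolation=cv2.INTER_CUBIC)
cv2.imwrite("pics/c9.png",tile(S,237,275))
E
```

```text
t 69.2 p [625.7 141.1  92.7] psi 96.46 tilt [1.74 0.97] F [-0.2  0.1  0.9] w 17.4
tool delta [ 0.  -0.7  0.2] turn -1.94
```

View pics/c9.png

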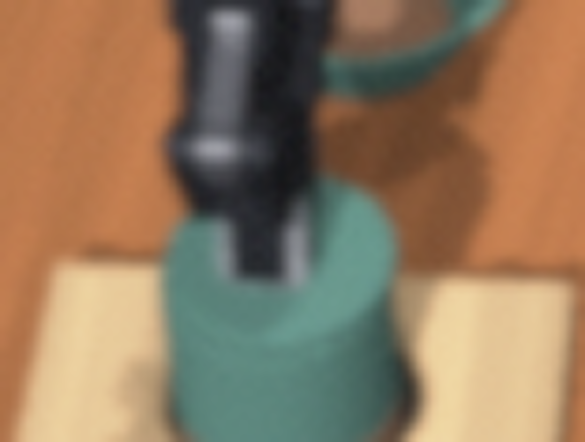

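Lid is on the jar rim (force turned positive, z 92.7 ≈ expected 92.4). Press slightly, release with a modest opening, rise.

Call:
apply_moves(
  moves=[
    [[0,0,1,0],[0,0,1,0],[0,0,1,0],[0,0,0,0],[0,0,0,0],[0,0,0,0],[0,0,0,0],[0,0,0,0],[0,0,0,0],[0,0,0,0]],
  ],
)

```text
clock: 70.25
eef_pos: [0.6263, 0.1411, 0.0925]
tool_rot: [0.666, 0.746, 0.017, 0.007]
ft_force: [-0.7, -0.3, 2.1]
grip_width: 0.0171
```

Call:
apply_moves(
  moves=[
    [[0,0,0,0],[0,0,0,0],[0,0,0,0],[0,0,0,0],[0,0,0,0],[0,0,0,0],[0,0,-3,0],[0,0,-8,0],[0,0,-16,0],[0,0,-24,0]],
  ],
  hand=0,
)

```text
clock: 71.25
eef_pos: [0.622, 0.1396, 0.1408]
tool_rot: [0.666, 0.746, 0.014, 0.004]
ft_force: [0.4, 0.4, 0.1]
grip_width: 0.0429
```

Call:
apply_moves(
  moves=[
    [[0,0,-25,0],[0,-10,-25,0],[0,-20,-20,0],[0,-30,-10,0],[0,-30,0,0],[0,-30,0,0],[0,-20,0,0],[0,-10,0,0],[0,-4,0,0],[0,0,0,0]],
  ],
)

```text
clock: 72.25
eef_pos: [0.4663, 0.1213, 0.2313]
tool_rot: [0.666, 0.745, 0.023, 0.01]
ft_force: [0.7, 0.0, 0.3]
grip_width: 0.0427
```

```bash
python3 go.py;python3 - <<'E'
from h import *
from workcell import cams
T=cams.camera("top");S=cams.camera("side")
def tile(c,u,v,w,h):return cv2.resize(c["color"][v-h//2:v+h//2,u-w//2:u+w//2,::-1],(400,300),interpolation=cv2.INTER_CUBIC)
cv2.imwrite("pics/c10.png",np.vstack([np.hstack([tile(S,237,300,120,90),tile(S,272,195,120,90)]),np.hstack([tile(T,320,190,300,225),tile(S,330,210,300,225)])]))
for n,a,b in(('tumbler',(450,320),(396,175)),('bowl',(316,179),(247,242)),('mug',(235,271),(328,308))):
    print(n,[fit(n,[c],[blob(teal(c),s)],unproj(T,a,.03)[:2])[0].round(4) for c,s in((T,a),(S,b))])
E
```

```text
t 72.25 p [466.3 121.3 231.3] psi 96.45 tilt [2.6  1.17] F [0.7 0.  0.3] w 42.7
tumbler [array([ 0.3379, -0.3007,  0.0098]), array([ 0.3359, -0.3074,  0.0147])]
bowl [array([ 0.645 , -0.0073,  0.01  ]), array([ 0.643 , -0.0123,  0.0105])]
mug [array([0.4902, 0.0974, 0.0179]), array([0.4341, 0.1532, 0.0128])]
```

View pics/c10.png

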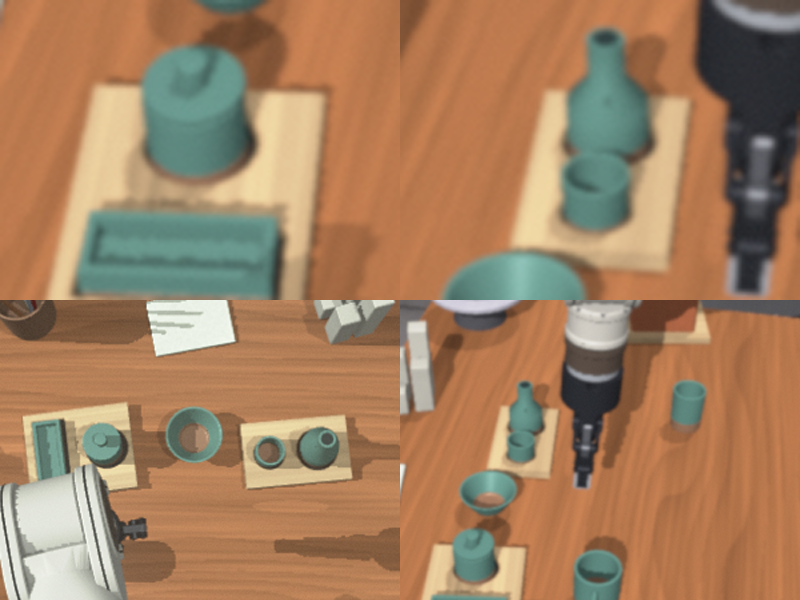

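```bash
python3 -c "
from workcell import workorder; print(workorder.job_done())"
```

```text
the job is handed in; nothing more can be done
None
```

The job is done and handed in at about 72 s of the 128 s allowed. I packed the flask and cup in `tray_pair`, then the jar and dish in `tray_bath`, then put the lid on the jar.

**Seating:** Each piece was lowered until it touched, pressed lightly (about 2 N at most) and let go. The final pictures show all four pieces upright in their wells, the lid flat on the jar, and the gripper empty and clear. I judged "fully down" from these pictures and from the touch heights, which matched the expected ones to within about 1 mm. I did not measure it separately.

**Pieces to leave alone:** The tumbler and bowl re-measured at their starting positions to within 0.2 mm. The mug matched exactly in the side view, but the arm hid it in the last top view, so that top reading was invalid.

**Disagreements:**
- The two cameras differed by about 2–7 mm on piece positions. I used values between the two and corrected with close-ups.
- The tool drifted up to about 3.6° off vertical. I allowed for this when placing.

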